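# Clear the slide lay-out stand and stack the slide boxes for carrying

## Task

Clear down the slide bench: first use the bench scraper to sweep all the used orange tube caps off the black stand, over its open end into the yellow discard bin, without touching the caps with the gripper. Then stack every slide box on the cleared stand as one upright tower, in any order, lids up, each fully home with the recesses of its base over the lid lugs of the box below, and lock the carrying handle onto the top box in the same way. At the end the scraper must stand on its blue mat again; leave the dropper bottle, the timer and the culture dishes alone.

Things in the scene. Friction and masses are not known exactly. Their poses are not given: they have to be found in the camera images.
- stand: fixed stand: flat black board on feet, 210 (x) by 260 mm (y), upper face 55 mm above the bench. Edge strips 8 mm thick rise 10 mm above that face along both long sides (inner faces x = -97, +97 mm) and the +y end (inner face y = +122 mm); the -y end (y = -130 mm) is open. Origin: its centre at bench height; turned up to 0.15 rad from the bench axes
- stand_top (a point): centre of the stand's upper face, 55 mm above the bench, same axes as the stand
- bin: fixed yellow open discard bin that stands close against the open end of the stand and below its edge, 210 mm (x) by 100 mm (y), 46 mm high, walls and floor 4 mm. Origin: centre of its underside, axes as the stand's; its centre lies 180 mm from the stand's origin along the stand's -y
- mat: fixed flat blue parking mat for the scraper, 60 mm (x) by 130 mm (y), 3 mm thick. Origin: centre of its underside
- scraper: loose bench scraper, 160-260 g, standing on its foot on the mat. Rubber foot 26 (x) by 100 (y) by 16 mm high, above it a web 10 mm thick, on top a white grip 24 (x) by 80 mm (y), from 49 to 79 mm above the underside; take it across its 24 mm from above. Origin: centre of the underside of the foot, z up; the blade runs along y
- box1: blue slide box, lid shut, 56 (x) by 90 (y) by 36 mm, 100-190 g; may be absent. Grip across the 56 mm. Lid: two black conical lugs at y = -28, +28 mm, 7 mm high, 16 mm across at foot, 11 at top. Base: two recesses at the same places, 20 by 20, 8 deep, so a box set squarely on another (either way round) drops over its lugs and adds 36 mm to the tower. Origin: centre of underside
- box2: green slide box, lid shut, 56 (x) by 90 (y) by 36 mm, 100-190 g; may be absent. Grip across the 56 mm. Lid: two black conical lugs at y = -28, +28 mm, 7 mm high, 16 mm across at foot, 11 at top. Base: two recesses at the same places, 20 by 20, 8 deep, so a box set squarely on another (either way round) drops over its lugs and adds 36 mm to the tower. Origin: centre of underside
- box3: white slide box, lid shut, 56 (x) by 90 (y) by 36 mm, 100-190 g; may be absent. Grip across the 56 mm. Lid: two black conical lugs at y = -28, +28 mm, 7 mm high, 16 mm across at foot, 11 at top. Base: two recesses at the same places, 20 by 20, 8 deep, so a box set squarely on another (either way round) drops over its lugs and adds 36 mm to the tower. Origin: centre of underside
- box4: red slide box, lid shut, 56 (x) by 90 (y) by 36 mm, 100-190 g; may be absent. Grip across the 56 mm. Lid: two black conical lugs at y = -28, +28 mm, 7 mm high, 16 mm across at foot, 11 at top. Base: two recesses at the same places, 20 by 20, 8 deep, so a box set squarely on another (either way round) drops over its lugs and adds 36 mm to the tower. Origin: centre of underside
- box5: grey slide box, lid shut, 56 (x) by 90 (y) by 36 mm, 100-190 g; may be absent. Grip across the 56 mm. Lid: two black conical lugs at y = -28, +28 mm, 7 mm high, 16 mm across at foot, 11 at top. Base: two recesses at the same places, 20 by 20, 8 deep, so a box set squarely on another (either way round) drops over its lugs and adds 36 mm to the tower. Origin: centre of underside
- cap1: used orange screw cap, a flat cylinder 34 mm across and 14 mm high, 12 g, lying loose on the stand's upper face at the start; may be absent. Origin: centre of its underside
- cap2: used orange screw cap, a flat cylinder 34 mm across and 14 mm high, 12 g, lying loose on the stand's upper face at the start; may be absent. Origin: centre of its underside
- cap3: used orange screw cap, a flat cylinder 34 mm across and 14 mm high, 12 g, lying loose on the stand's upper face at the start; may be absent. Origin: centre of its underside
- cap4: used orange screw cap, a flat cylinder 34 mm across and 14 mm high, 12 g, lying loose on the stand's upper face at the start; may be absent. Origin: centre of its underside
- cap5: used orange screw cap, a flat cylinder 34 mm across and 14 mm high, 12 g, lying loose on the stand's upper face at the start; may be absent. Origin: centre of its underside
- handle: carrying handle for the tower, about 90 g: yellow plate 56 (x) by 90 (y) by 12 mm with the same two recesses in its underside as the boxes, two yellow posts and on top a black bar 18 mm wide (x), 90 mm long (y), from 42 to 58 mm above the underside; grip the bar across its 18 mm from above. It has no lugs. Origin: centre of its underside, z up
- dropper: bystander: small amber dropper bottle, 34 mm across, 85 mm high; origin: centre of its underside
- timer: bystander: small white lab timer lying flat, 40 by 62 mm, 22 mm high; origin: centre of its underside
- dishes: bystander: two stacked clear culture dishes, 90 mm across, 30 mm high together; origin: centre of the underside
Things that resemble listed ones, but are neither listed nor needed, are in the scene too. Leave any pink or purple look-alike of the box3 alone.

How it is judged:
By the outcome, as a careful person would: the job done as asked, in the order asked, and still so for the second after the job is handed in, with the robot touching nothing.
Of box1, box2, box3, box4, box5 only 3 to 5 are there at a start; the rules pass over those that are not, and their reading is None.
Of cap1, cap2, cap3, cap4, cap5 only 3 to 5 are there at a start; the rules pass over those that are not, and their reading is None.
At some moment in a run one of box1, box2, box3, box4, box5, cap1, cap2, cap3, cap4, cap5 may be knocked a few centimetres aside while the robot is not near it.
Once in a run the grip may slacken for a moment while it holds something.
It also fails if it takes over 210 s, if anything falls off the work surface, if the arm or the gripper's body presses on something with over 40 N, if the wrist force passes 120 N, or if a joint passes its speed limit or range.

## Robot

A 6-joint arm with a two-finger parallel gripper is mounted at the origin on the work surface. World frame = base frame: x ahead of the robot, y to its left, z up, the work surface at z = 0. Lengths are in m, angles in rad, forces in N, time in s.
With the tool pointing down it reaches from about 0.375 to 0.9 m from the base axis. Payload 3.1 kg.
Tool frame: the origin (TCP) lies at the very end of the fingers, on their centre line; the grasp point (between the pads) lies 19 mm behind it (manip.grasp_offset is the distance from the TCP to the grasp point, in m); y points along the fingers, z is the direction in which the jaws open and shut, and the axes are right-handed (so a half turn about y gives the same grasp; the last joint's range is limited). The gripper opens to 85 mm and grips with 20 to 120 N. Pads are 22 mm wide; open, the fingers measure 114 mm over their backs; the gripper's body (76 mm by 85 mm) begins 54 mm behind the grasp point. The pads swing forward as they close: fully open they stand 13 mm farther back than shut.
Start: joints at [-1.423, 0.527, 1.433, -0, 1.181, -0.178], TCP at [0.2, -0.592, 0.231] pointing down, gripper open.
Joint ranges: [-3.08, 3.08], [-0.75, 2.2], [0.22, 2.44], [-1.43, 4.57], [0, 2.65], [-2.85, 2.85]. Speed limits (rad/s): [2.79, 2.79, 3.14, 3.14, 3.14, 3.14].

## Interface

Orientations are given as a unit quaternion [x, y, z, w].
In Python, from station import manip gives the robot as it stands.
- The arm moves only by the tool apply_moves, never from a script. Its argument "motion" is a list of rows, each a list of 5 numbers: the finger opening in mm, from 0 to 85.4, then the shift along the tool's x, y, z in units of 30 mm (1.0 is 30 mm), then the turn about the tool's y in units of 10 degrees (1.0 is 10 degrees). In form: [[fingers, x, y, z, twist], ...]. A call has 1 to 12 rows; each row is the pose to reach, as a shift and turn from the pose commanded when the call began, along the tool's axes at that moment; what a row does not reach only later rows make up. A row lasts 1/8 s, in which the tool goes at most 62.5 mm and 10.7 degrees, less where a joint would pass 70% of its speed; a pose out of reach is approached as far as the arm can. A call with a gripper value outside its range is refused whole. The fingers move at their own pace and stop on an object; "squeeze" is the grip in N (left out, the last holds). Time passes only in rows, so rows that repeat a pose let the fingers close. It gives the time, the measured TCP pose, the force and the opening at its end, in the units of the state.
- manip.sense(): the state, without advancing time (a new reading comes with each control period).
- manip.snapshot(name): name is "side" or "top"; returns the picture (384x512x3 uint8, red, green, blue); there is no depth.
- manip.get_calibration(name): a dict with "intrinsics" (3x3 intrinsics, pixels), "dist_coeffs" ([k1, k2, p1, p2, k3] as OpenCV has them; the pictures are not rectified), "extrinsics" (4x4, takes a point from camera to world coordinates). Camera axes: x right, y up, looking along -z (the intrinsics and any distortion apply to the point x, -y, -z); pixel columns grow to the right and rows downward; lengths in m; the calibration is good to about 2 mm. A picture is of the moment at which its call begins. get_calibration takes no time and is no camera call.
- manip.sign_off(): hands the job in, once; it reports no verdict.
The state is a dict: "t": time; "q": joint angles; "qd": joint speeds; "tau": joint torques, N m; "tcp_pos": TCP position; "tool_rot": TCP orientation; "force": force on the tool from outside, world axes, zero at the start; "ft_torque": the same for the moment, N m; "finger_gap": opening from 0.0 (shut) to 1.0 (fully open).
Only numpy, scipy, OpenCV 4.12 (cv2) and the standard library are available. Lean on these libraries where they do the work, as an engineer would, in place of code of your own. Each camera call takes 0.05 s, during which the arm holds its last target.

## Working session

There is one attempt and no reset: what is moved stays moved. The work goes in short steps, Python scripts to look and compute and a tool call to move; the robot and the scene stay as the last step left them, time stands still between calls to the robot, and variables do not carry over. Pictures are saved under pics/ and viewed, and the job is handed in when it is done.

Besides the shell and the picture viewer there is one more tool, called after "Call:" as a command line: name --pt "numbers of a row" for each row, then --argument value for the rest. apply_moves: Moves the arm, as the interface text tells. Its arguments: {"type":"object","properties":{"motion":{"type":"array"},"squeeze":{"type":"number"}},"required":["motion"]}

```bash
ls; mkdir -p pics
python3 - <<'E'
from station import manip
import cv2,numpy as np
s=manip.sense(); print({k:np.round(v,3).tolist() if not isinstance(v,dict) else v for k,v in s.items()})
for n in ("side","top"):
    im=manip.snapshot(n); cv2.imwrite(f"pics/{n}0.png",cv2.resize(im[:,:,::-1],(800,600),interpolation=cv2.INTER_CUBIC)); np.save(f"pics/{n}0.npy",im)
    c=manip.get_calibration(n); print(n,{k:np.round(v,4).tolist() for k,v in c.items()})
E
```

```text
pics
{'t': 0.0, 'q': [-1.423, 0.528, 1.434, 0.0, 1.181, -0.178], 'qd': [-0.001, 0.001, -0.001, 0.001, -0.001, 0.002], 'tau': [0.001, -44.234, -17.803, -0.0, 0.008, 0.0], 'tcp_pos': [0.2, -0.591, 0.23], 'tool_rot': [-0.115, 0.699, -0.697, 0.115], 'force': [-0.092, -0.007, -0.074], 'ft_torque': [-0.039, 0.015, -0.002], 'finger_gap': 1.003}
side {'intrinsics': [[366.4539, 0.0, 254.5217], [0.0, 366.4539, 196.357], [0.0, 0.0, 1.0]], 'dist_coeffs': [0.0045, 0.0, 0.0, 0.0, 0.0], 'extrinsics': [[-0.9764, 0.1469, -0.1581, 0.3593], [-0.2147, -0.5865, 0.781, 1.015], [0.022, 0.7965, 0.6043, 0.7611], [0.0, 0.0, 0.0, 1.0]]}
top {'intrinsics': [[456.6526, 0.0, 252.6052], [0.0, 456.6526, 199.1231], [0.0, 0.0, 1.0]], 'dist_coeffs': [-0.0839, 0.0, 0.0, 0.0, 0.0], 'extrinsics': [[0.0216, 0.9856, -0.1679, 0.3327], [-0.9997, 0.0193, -0.015, 0.096], [-0.0115, 0.1681, 0.9857, 1.2602], [0.0, 0.0, 0.0, 1.0]]}
```

View pics/side0.png

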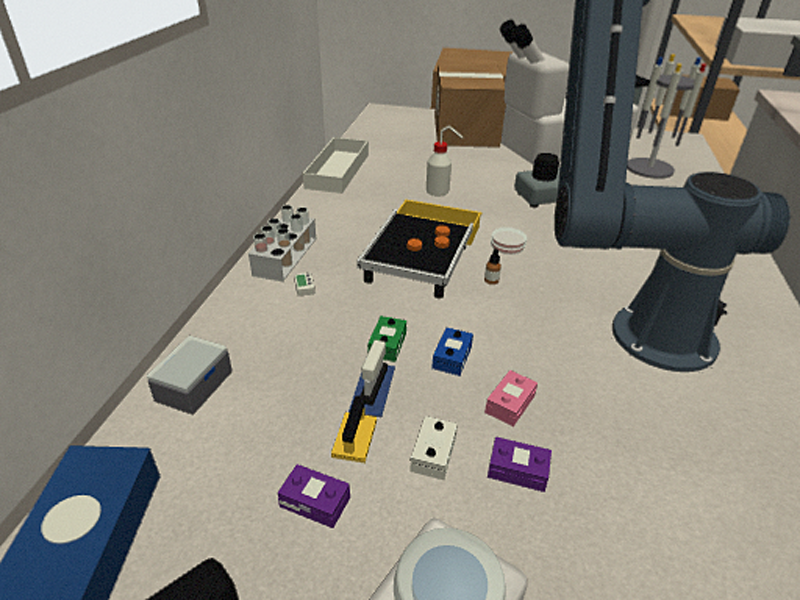

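View pics/top0.png

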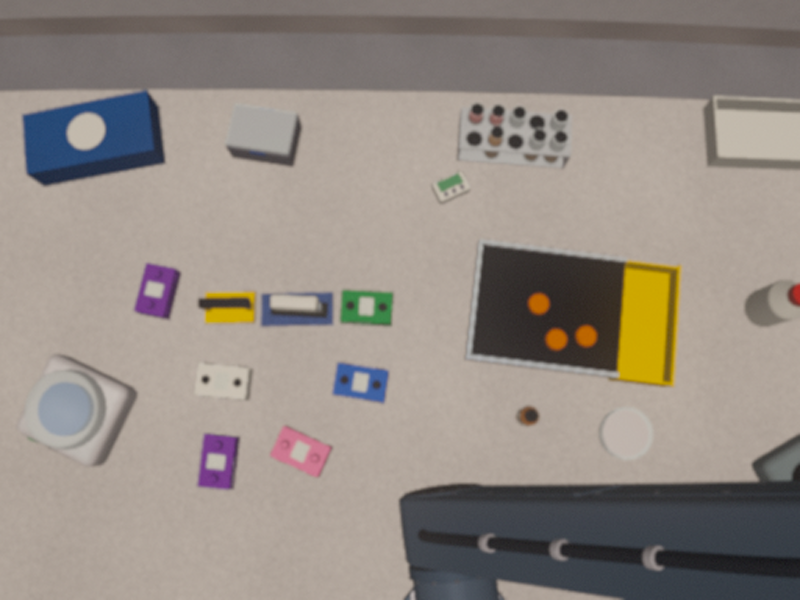

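Candidates, in 800x600 top-view pixels:
- **Boxes:** green (367,307), blue (361,382) and white (223,381) have black lugs and are the targets. Pink (300,451) and purple (157,291) and (218,461) are look-alikes, as are the large grey box (264,132) and the big blue box (93,137).
- **Scraper:** white grip on the blue mat at (297,308). The handle (yellow plate, black bar) is beside it at (229,305).
- **Caps:** three, at (538,303), (556,339) and (586,336).

Next, close crops.

```bash
cat > h.py <<'E'
from station import manip
import cv2,numpy as np
from scipy.spatial.transform import Rotation as R
F=np.diag([1,-1,-1.])
C={n:manip.get_calibration(n) for n in("side","top")}
def ray(n,uv):
    c=C[n];K=np.array(c["intrinsics"]);D=np.array(c["dist_coeffs"]);E=np.array(c["extrinsics"])
    p=cv2.undistortPoints(np.array(uv,float).reshape(-1,1,2),K,D).reshape(-1,2)
    d=np.c_[p,np.ones(len(p))]@F@E[:3,:3].T
    return E[:3,3],d
def at(n,uv,z):
    o,d=ray(n,uv); return o+d*((z-o[2])/d[:,2])[:,None]
def proj(n,P):
    c=C[n];E=np.array(c["extrinsics"]);q=(np.atleast_2d(P)-E[:3,3])@E[:3,:3]@F
    return cv2.projectPoints(q,np.zeros(3),np.zeros(3),np.array(c["intrinsics"]),np.array(c["dist_coeffs"]))[0].reshape(-1,2)
def crop(im,u0,u1,v0,v1,k,name,draw=()):
    c=cv2.resize(np.ascontiguousarray(im[v0:v1,u0:u1,::-1]),None,fx=k,fy=k,interpolation=cv2.INTER_CUBIC)
    for poly,col in draw:
        q=((np.array(poly)+0.5-[u0,v0])*k-0.5).astype(int); cv2.polylines(c,[q.reshape(-1,1,2)],True,col,1)
    for u in range((u0+9)//10*10,u1,10): cv2.putText(c,str(u),(int((u-u0+.5)*k),8),0,.3,(0,0,255),1); cv2.line(c,(int((u-u0+.5)*k),10),(int((u-u0+.5)*k),14),(0,0,255))
    for v in range((v0+9)//10*10,v1,10): cv2.putText(c,str(v),(0,int((v-v0+.5)*k)),0,.3,(0,0,255),1)
    cv2.imwrite("pics/"+name,c)
def state():
    s=manip.sense(); return np.array(s["tcp_pos"]),R.from_quat(s["tool_rot"]),s
def go(p,jaw=None):
    """tool units to reach TCP p with jaw axis at angle jaw (rad, world, mod pi)"""
    t,r,s=state(); m=r.as_matrix(); d=(np.array(p)-t)@m/0.03
    z=m[:,2]; a=np.arctan2(z[1],z[0]); tw=0
    if jaw is not None:
        e=(jaw-a+np.pi/2)%np.pi-np.pi/2; tw=-np.degrees(e)/10*np.sign(-m[2,1])  # tool y down
    return np.round(d,3),round(tw,3)
E
python3 - <<'E'
from h import *
t,r,s=state();print(r.as_matrix().round(3))
im=np.load("pics/top0.npy")
crop(im,80,280,150,320,4,"c1.png"); crop(im,290,450,140,260,5,"c2.png")
E
```

```text
[[-0.947 -0.     0.32 ]
 [-0.32   0.002 -0.947]
 [-0.    -1.    -0.002]]
```

View pics/c1.png

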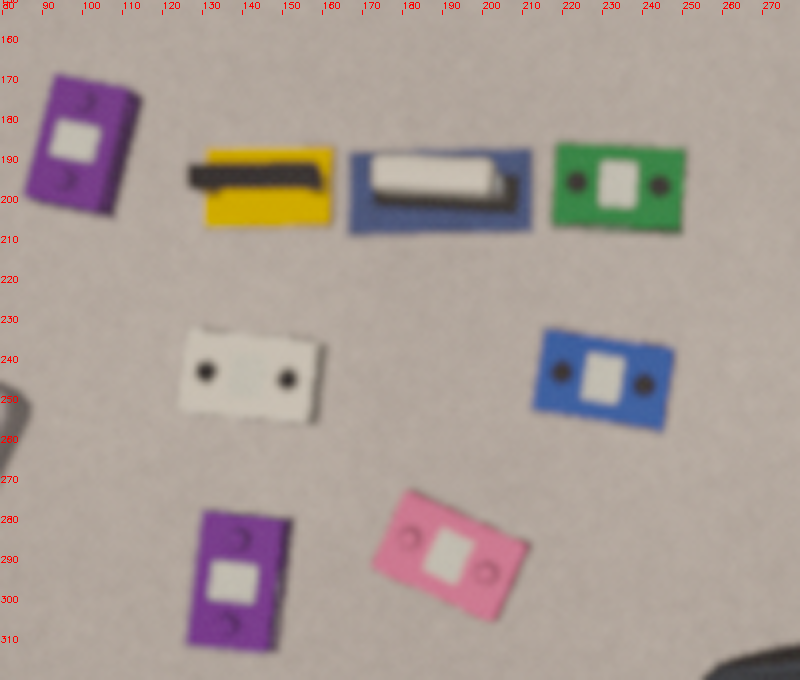

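View pics/c2.png

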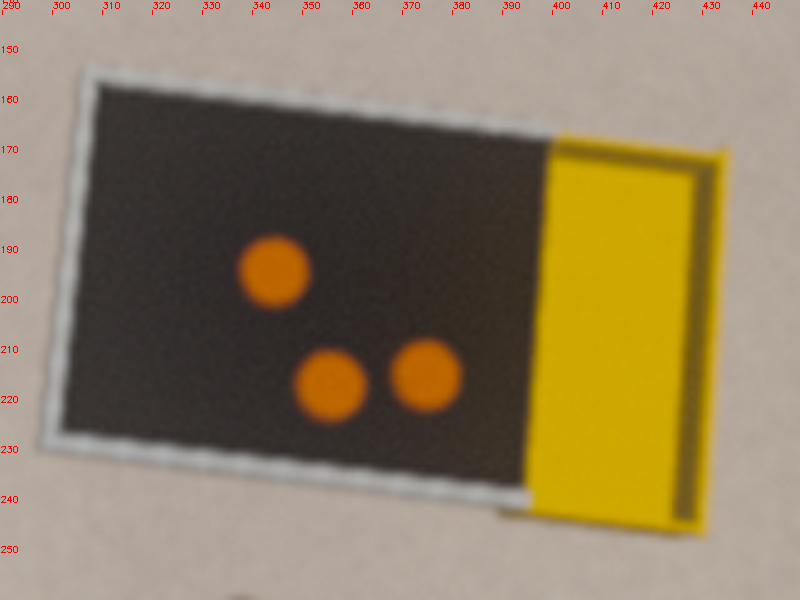

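```bash
cat >> h.py <<'E'
def P1(l,u0=80,v0=150,k=4): return [((x+.5)/k+u0-.5,(y+.5)/k+v0-.5) for x,y in l]
def pose(xyz,hw,hl):
    return None
def rect(x,y,th,lx,ly,z):
    c,s=np.cos(th),np.sin(th); return np.array([[x+c*a-s*b,y+s*a+c*b,z] for a,b in((-lx/2,-ly/2),(lx/2,-ly/2),(lx/2,ly/2),(-lx/2,ly/2))])
def boxpolys(n,x,y,th,z0=0,h=.036,lx=.056,ly=.09):
    return [proj(n,rect(x,y,th,lx,ly,z0)),proj(n,rect(x,y,th,lx,ly,z0+h))]
E
python3 - <<'E'
from h import *
d={}
for nm,l in dict(green=[(577,182),(659,186)],blue=[(562,372),(643,385)],white=[(206,372),(287,380)]).items():
    w=at("top",P1(l),.041); v=w[0]-w[1]; th=np.arctan2(-v[0],v[1]); d[nm]=(*w.mean(0)[:2],th); print(nm,np.round(d[nm],4),np.linalg.norm(v[:2]))
def fit(nm,l,z,hl=None,**k):
    w=at("top",P1(l,**k),z); c=w.mean(0); v=(w[0]+w[3]-w[1]-w[2])/2; th=np.arctan2(-v[0],v[1]); u=(w[0]+w[1]-w[2]-w[3])/2
    d[nm]=(*c[:2],th); print(nm,np.round(d[nm],4),'len y',np.linalg.norm(v[:2]),'x',np.linalg.norm(u[:2]))
fit("plate",[(207,150),(333,148),(331,227),(206,227)],.012)
fit("grip",[(373,156),(490,158),(489,194),(372,194)],.079)
fit("mat",[(350,152),(531,150),(531,233),(349,235)],.003)
fit("stand",[(88,68),(558,128),(530,506),(42,448)],.065,u0=290,v0=140,k=5)
for i,c in enumerate(at("top",P1([(274,272),(331,386),(427,376)],290,140,5),.069)):
    x,y,th=d["stand"]; e=c[:2]-[x,y]; print("cap",c.round(3),"in stand",np.round([e@[np.cos(th),np.sin(th)],e@[-np.sin(th),np.cos(th)]],3))
import json; json.dump({k:list(map(float,v)) for k,v in d.items()},open("d.json","w"))
for n in("top","side"):
    im=np.load(f"pics/{n}0.npy"); dr=[]
    for b in("green","blue","white"): dr+=[(p,(0,255,255)) for p in boxpolys(n,*d[b])]
    dr+=[(proj(n,rect(*d["plate"],.056,.09,.012)),(255,0,255)),(proj(n,rect(*d["plate"],.018,.09,.058)),(255,0,255))]
    dr+=[(proj(n,rect(*d["grip"],.024,.08,z)),(0,255,0)) for z in(.049,.079)]+[(proj(n,rect(*d["grip"],.026,.1,0.003)),(0,255,0))]
    dr+=[(proj(n,rect(*d["mat"],.06,.13,.003)),(255,255,0))]
    dr+=[(proj(n,rect(*d["stand"],.21,.26,.065)),(255,255,0))]
    x,y,th=d["stand"]; dr+=[(proj(n,rect(x+.18*np.sin(th),y-.18*np.cos(th),th,.21,.1,.046)),(255,255,0))]
    if n=="top": crop(im,80,280,150,320,4,"o1.png",dr);crop(im,290,450,140,260,5,"o2.png",dr)
    else: crop(im,180,360,190,320,4,"o3.png",dr);crop(im,220,340,120,200,6,"o4.png",dr)
E
```

```text
green [ 0.5489  0.1649 -0.03  ] 0.05577234644007509
blue [ 0.417   0.1716 -0.1371] 0.05483407165355379
white [ 0.4131  0.4112 -0.072 ] 0.055571638383679504
plate [0.5466 0.4107 0.0274] len y 0.0887614243534514 x 0.055378705450346365
grip [0.5455 0.2865 0.0105] len y 0.07761105815014412 x 0.02481560256267226
mat [0.5473 0.2917 0.0306] len y 0.12783288373943194 x 0.05906761714971879
stand [ 0.5483 -0.1468 -0.1047] len y 0.25757612154978204 x 0.20688162860584433
cap [ 0.554 -0.129  0.069] in stand [0.004 0.018]
cap [ 0.494 -0.159  0.069] in stand [-0.053 -0.018]
cap [ 0.5   -0.21   0.069] in stand [-0.042 -0.068]
```

View pics/o1.png

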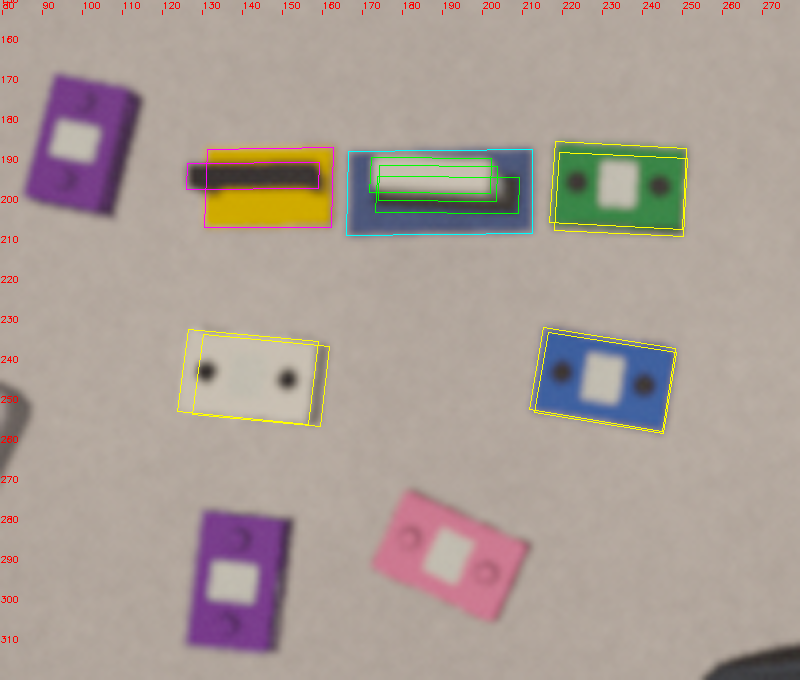

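View pics/o2.png

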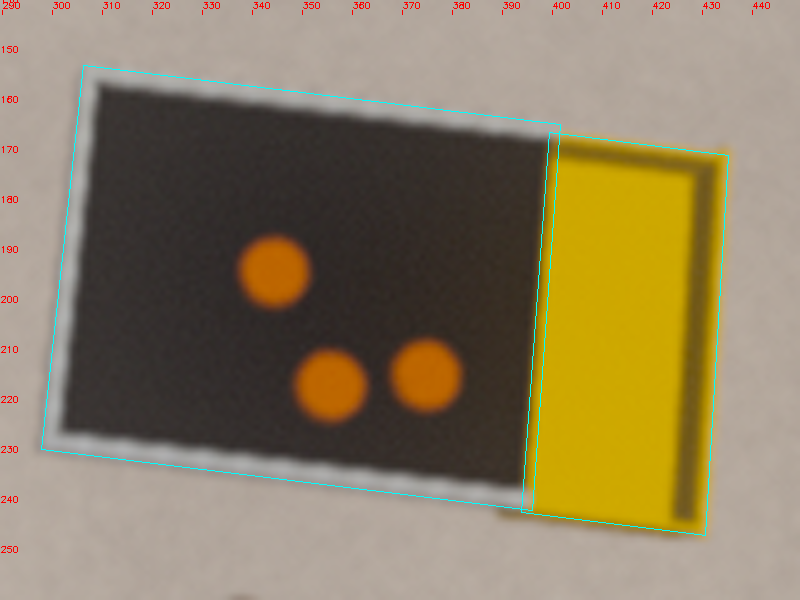

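View pics/o3.png

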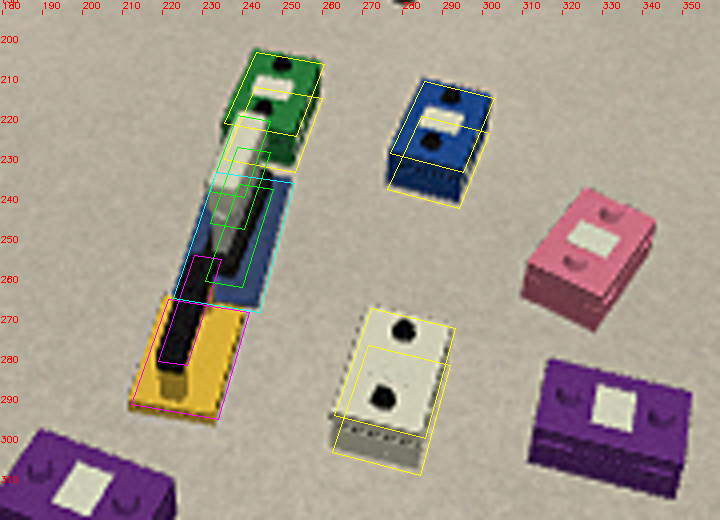

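View pics/o4.png

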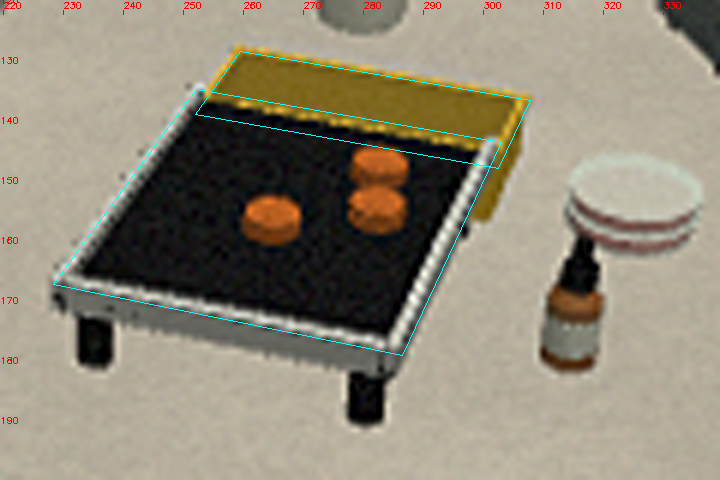

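The overlays agree to about 2 mm in both views: three boxes (green, blue, white), three caps, and the scraper and handle identified. Now the approach to the scraper.

Run:
```python
from h import *
print(go([.546,.286,.16],0.015)); print(go([.42,-.15,.231]))
```

```text
(array([-20.288,   2.4  , -24.015]), np.float64(-7.219))
(array([-1.1658e+01,  7.0000e-03, -1.1595e+01]), 0)
```

Call:
apply_moves --pt "50 -20.3 0.5 -24 -7.2" --pt "50 -20.3 0.5 -24 -7.2" --pt "50 -20.3 0.5 -24 -7.2" --pt "50 -20.3 0.5 -24 -7.2" --pt "50 -20.3 0.5 -24 -7.2" --pt "50 -20.3 0.5 -24 -7.2" --pt "50 -20.3 0.5 -24 -7.2" --pt "50 -20.3 0.5 -24 -7.2" --pt "50 -20.3 0.5 -24 -7.2" --pt "50 -20.3 0.5 -24 -7.2" --pt "50 -20.3 0.5 -24 -7.2" --pt "50 -20.3 0.5 -24 -7.2" --squeeze 60

```text
t: 1.6
tcp_pos: [0.476, 0.1074, 0.2192]
tool_rot: [0.503, -0.497, 0.497, -0.503]
force: [1.2, -1.4, -0.1]
finger_gap: 0.587
```

Run:
```python
from h import *
print(go([.546,.286,.13],0.015)); print(state()[2]['qd'])
```

```text
(array([-5.925,  2.973,  2.404]), np.float64(-0.017))
[ 1.03316154  0.35676984 -0.59787256 -0.00552431  0.2231122   1.03003505]
```

Call:
apply_moves --pt "50 -5 2.5 2 0" --pt "50 -5 2.5 2 0" --pt "50 -5 2.5 2 0" --pt "50 -5 2.5 2 0" --pt "50 -5 2.5 2 0" --pt "50 -5 2.5 2 0"

```text
t: 2.35
tcp_pos: [0.5337, 0.2549, 0.1451]
tool_rot: [-0.503, 0.497, -0.498, 0.503]
force: [0.0, 0.5, 0.3]
finger_gap: 0.58
```

Run:
```python
from h import *
print(go([.546,.2865,.05],0.015)); print(state()[0],state()[2]['qd'])
im=manip.snapshot("side");crop(im,150,350,170,320,4,"s1.png")
im=manip.snapshot("top");crop(im,80,280,100,270,4,"t1.png")
```

```text
(array([-1.051,  3.168,  0.419]), np.float64(-0.027))
[0.53373491 0.25485415 0.14505146] [-0.00552569 -0.0057725  -0.00244987  0.00207429 -0.00253038  0.00254653]
```

View pics/s1.png

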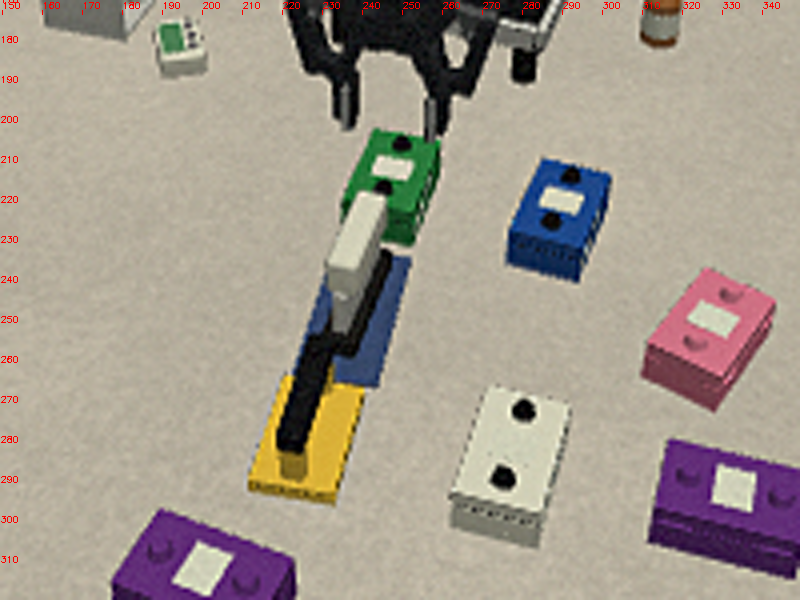

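The gripper is clear at z=0.145, with the green box and scraper undisturbed. Moving over the grip, down and closing.

Call:
apply_moves --pt "50 -1.05 0 0.42 0" --pt "50 -1.05 0 0.42 0" --pt "50 -1.05 1.6 0.42 0" --pt "50 -1.05 3.17 0.42 0" --pt "50 -1.05 3.17 0.42 0" --pt "50 -1.05 3.17 0.42 0" --pt "0 -1.05 3.17 0.42 0" --pt "0 -1.05 3.17 0.42 0" --pt "0 -1.05 3.17 0.42 0" --pt "0 -1.05 3.17 0.42 0" --pt "0 -1.05 3.17 0.42 0" --pt "0 -1.05 3.17 0.42 0" --squeeze 80

```text
t: 3.95
tcp_pos: [0.5478, 0.288, 0.0517]
tool_rot: [-0.502, 0.496, -0.498, 0.504]
force: [0.3, -0.9, 7.5]
finger_gap: 0.265
```

Run:
```python
from h import *
print(go([.546,.2865,.05],0.015)); print(state()[0],state()[2]['finger_gap'])
im=manip.snapshot("side");crop(im,180,330,180,300,5,"s2.png")
```

```text
(array([ 0.05 ,  0.055, -0.059]), np.float64(-0.019))
[0.54775487 0.28801587 0.05167284] 0.26455224833745955
```

View pics/s2.png

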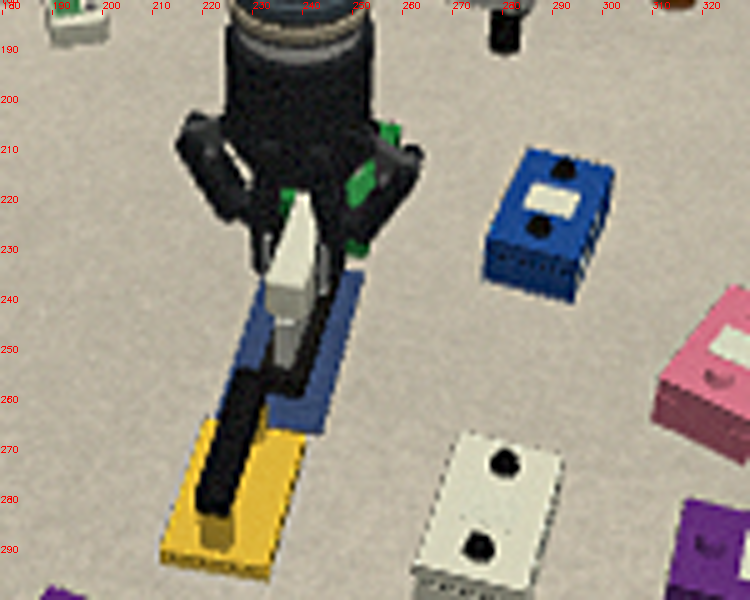

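```bash
cat >> h.py <<'E'
import json,os
D=json.load(open("d.json")) if os.path.exists("d.json") else {}
def st(x,y):
    X,Y,t=D["stand"]; return np.array([X+np.cos(t)*x-np.sin(t)*y,Y+np.sin(t)*x+np.cos(t)*y])
E
python3 - <<'E'
from h import *
j=np.pi/2+D["stand"][2]
a=st(-.028,.072);print(a,go([*a,.19],j))
E
```

```text
[ 0.52793967 -0.07223912] (array([11.996, -4.626, -0.782]), np.float64(-8.333))
```

Call:
apply_moves --pt "0 0 -1.0 0 0" --pt "0 0 -2.5 0 0" --pt "0 0 -4.0 0 0" --pt "0 1 -4.6 -0.1 -0.5" --pt "0 3 -4.6 -0.2 -1.5" --pt "0 4.5 -4.6 -0.3 -2.5" --pt "0 6 -4.6 -0.4 -3.5" --pt "0 7.5 -4.6 -0.5 -4.5" --pt "0 9 -4.6 -0.6 -5.5" --pt "0 10.5 -4.6 -0.7 -6.5" --pt "0 11.5 -4.6 -0.78 -7.5" --pt "0 12 -4.6 -0.78 -8.33"

```text
t: 5.5
tcp_pos: [0.5264, -0.0742, 0.1876]
tool_rot: [0.706, -0.036, 0.036, -0.706]
force: [-0.5, 0.2, -1.9]
finger_gap: 0.265
```

Call:
apply_moves --pt "0 0 0 0 0" --pt "0 0 0 0 0"

```text
t: 5.75
tcp_pos: [0.5265, -0.0718, 0.1874]
tool_rot: [-0.706, 0.038, -0.038, 0.706]
force: [-0.0, 0.2, -2.4]
finger_gap: 0.264
```

Run:
```python
from h import *
j=np.pi/2+D["stand"][2]
a=st(-.028,.072);print(state()[0],state()[2]['finger_gap'],state()[2]['q']);print(go([*a,.107],j))
im=manip.snapshot("side");crop(im,200,360,80,200,5,"s3.png")
im=manip.snapshot("top");crop(im,250,450,120,280,4,"t3.png")
```

```text
[ 0.52650347 -0.07181623  0.18737115] 0.2644286152988253 [-3.46227152e-01  4.62301515e-01  1.71261692e+00  4.70679554e-04
  9.67274425e-01 -1.81016628e+00]
(array([ 0.05 ,  2.679, -0.01 ]), np.float64(-0.014))
```

View pics/s3.png

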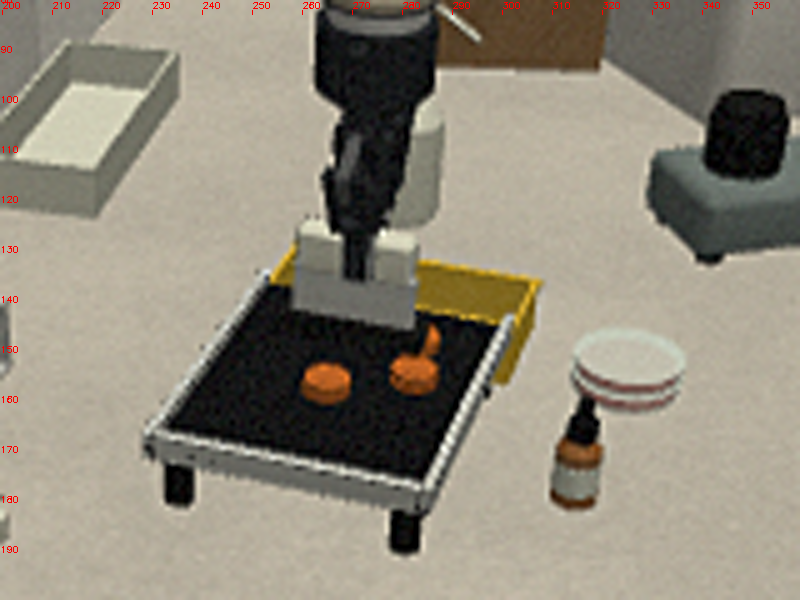

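View pics/t3.png

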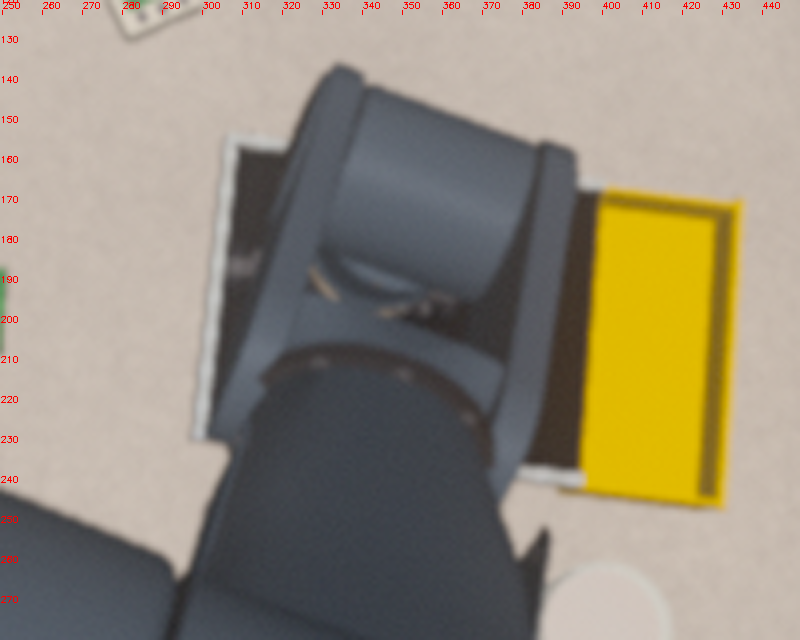

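Call:
apply_moves --pt "0 0.05 1 0 0" --pt "0 0.05 2 0 0" --pt "0 0.05 2.5 0 0" --pt "0 0.05 2.68 0 0" --pt "0 0.05 2.68 0 0" --pt "0 0.05 2.68 0 0"

```text
t: 6.6
tcp_pos: [0.5291, -0.0729, 0.1078]
tool_rot: [0.706, -0.037, 0.038, -0.706]
force: [-1.1, -0.2, -2.4]
finger_gap: 0.27
```

Run:
```python
from h import *
j=np.pi/2+D["stand"][2]
a=st(-.028,.072);print(state()[0],state()[2]['force']);print(go([*a,.1055],j),go([*st(-.028,-.123),.1055],j))
im=manip.snapshot("side");crop(im,220,320,110,190,7,"s4.png")
```

```text
[ 0.52910456 -0.07289868  0.10776531] [-1.09248597 -0.18277601 -2.40727384]
(array([-0.041,  0.075,  0.018]), np.float64(-0.003)) (array([-0.038,  0.079, -6.482]), np.float64(-0.003))
```

View pics/s4.png

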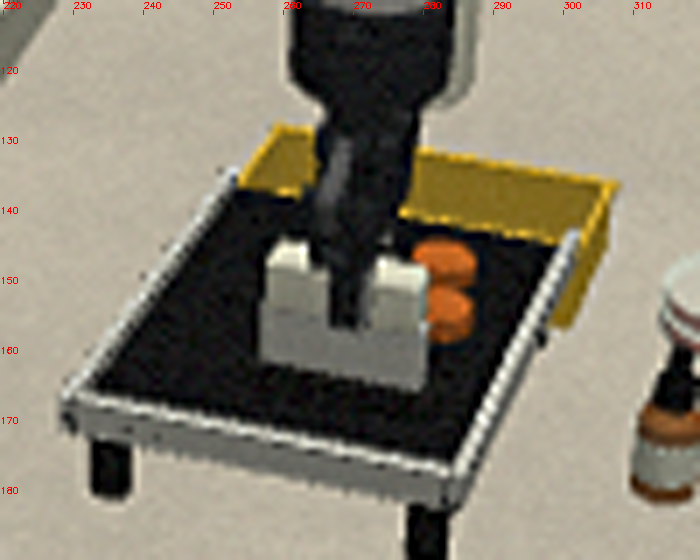

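Run:
```python
from h import *
im=manip.snapshot("side"); t=state()[0]; th=D["stand"][2]
X,Y=st(-.028,-.068)
P=[(proj("side",rect(t[0],t[1],th,.1,.026,z)),(0,255,0)) for z in(.056,.072)]
P+=[(proj("side",rect(t[0],t[1],th,.08,.024,z)),(0,255,255)) for z in(.105,.135)]
P+=[(proj("side",np.array([[*st(x,.08),.056],[*st(x,-.13),.056]])),(255,0,255)) for x in(-.078,.022)]
crop(im,220,320,110,190,7,"s5.png",P)
```

```text
(no output)
```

View pics/s5.png

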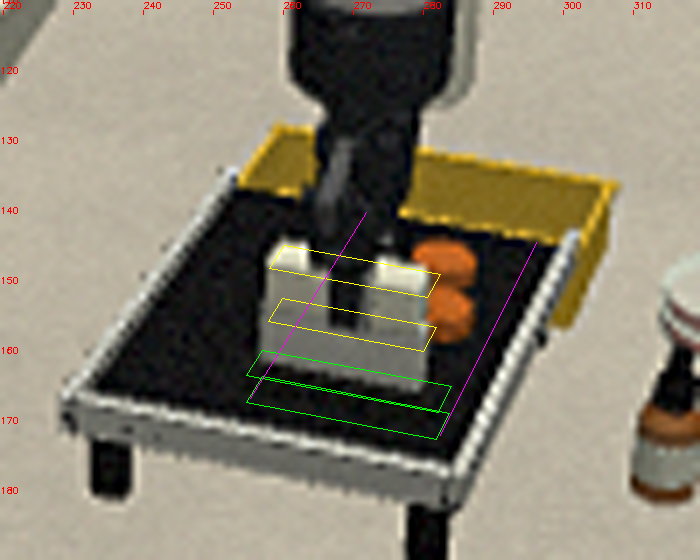

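Call:
apply_moves --pt "0 0 0.07 -0.3 0" --pt "0 0 0.07 -0.7 0" --pt "0 0 0.07 -1.1 0" --pt "0 0 0.07 -1.5 0" --pt "0 0 0.07 -1.9 0" --pt "0 0 0.07 -2.3 0" --pt "0 0 0.07 -2.7 0" --pt "0 0 0.07 -3.1 0" --pt "0 0 0.07 -3.5 0" --pt "0 0 0.07 -3.9 0" --pt "0 0 0.07 -4.1 0" --pt "0 0 0.07 -4.1 0"

```text
t: 8.2
tcp_pos: [0.5154, -0.1955, 0.1048]
tool_rot: [0.706, -0.037, 0.038, -0.706]
force: [0.3, 0.4, -0.9]
finger_gap: 0.267
```

Run:
```python
from h import *
j=np.pi/2+D["stand"][2]
print(state()[0],state()[2]['force']);print(go([*st(-.028,-.123),.1055],j))
im=manip.snapshot("side");crop(im,220,320,110,190,7,"s6.png")
im=manip.snapshot("top");crop(im,250,450,120,280,4,"t6.png")
```

```text
[ 0.51544168 -0.19554274  0.10478358] [ 0.3286754   0.4296122  -0.85441324]
(array([-0.012, -0.024, -2.369]), np.float64(-0.008))
```

View pics/s6.png

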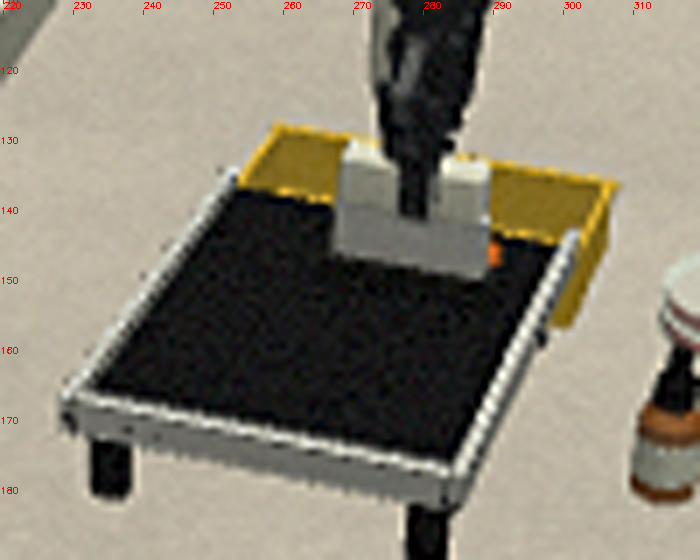

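View pics/t6.png

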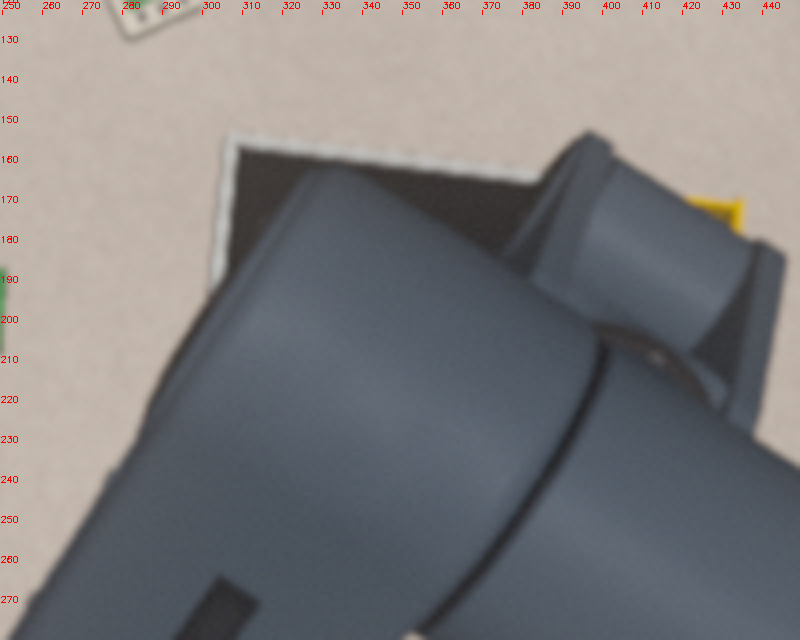

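One cap peeks past the −x end of the blade at (291,146), so I shift the blade a little that way and carry on over the edge.

Call:
apply_moves --pt "0 -0.15 -0.02 0 0" --pt "0 -0.25 -0.02 -0.2 0" --pt "0 -0.25 -0.02 -0.5 0" --pt "0 -0.25 -0.02 -0.8 0" --pt "0 -0.25 -0.02 -1.1 0" --pt "0 -0.25 -0.02 -1.4 0" --pt "0 -0.25 -0.02 -1.7 0" --pt "0 -0.25 -0.02 -2.0 0" --pt "0 -0.25 -0.02 -2.3 0" --pt "0 -0.25 -0.02 -2.5 0" --pt "0 -0.25 -0.02 -2.5 0" --pt "0 -0.25 -0.02 -2.5 0"

```text
t: 9.8
tcp_pos: [0.5, -0.2685, 0.1053]
tool_rot: [-0.706, 0.037, -0.037, 0.706]
force: [0.1, 0.7, -1.7]
finger_gap: 0.267
```

Run:
```python
from h import *
print(state()[0],state()[2]['force'],go([*st(-.028,-.123),.1055]))
im=manip.snapshot("side");crop(im,220,320,110,190,7,"s7.png")
im=manip.snapshot("top");crop(im,250,450,120,280,4,"t7.png")
```

```text
[ 0.49998352 -0.2685361   0.10531197] [ 0.09279812  0.66701989 -1.7002113 ] (array([ 0.243, -0.006,  0.105]), 0)
```

View pics/s7.png

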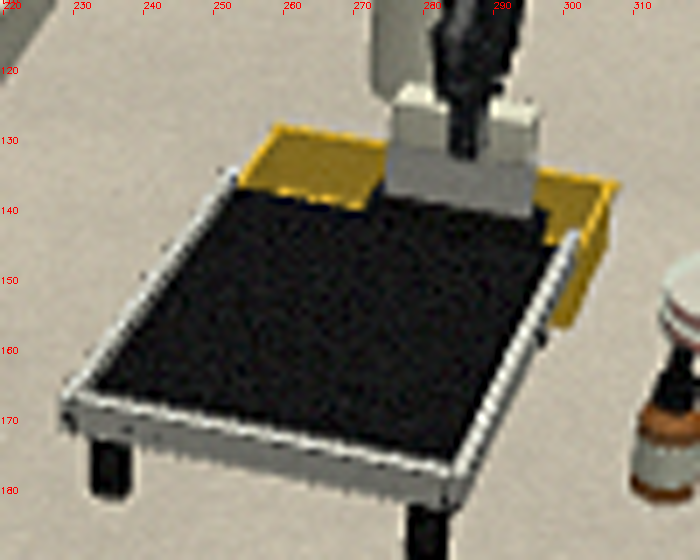

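View pics/t7.png

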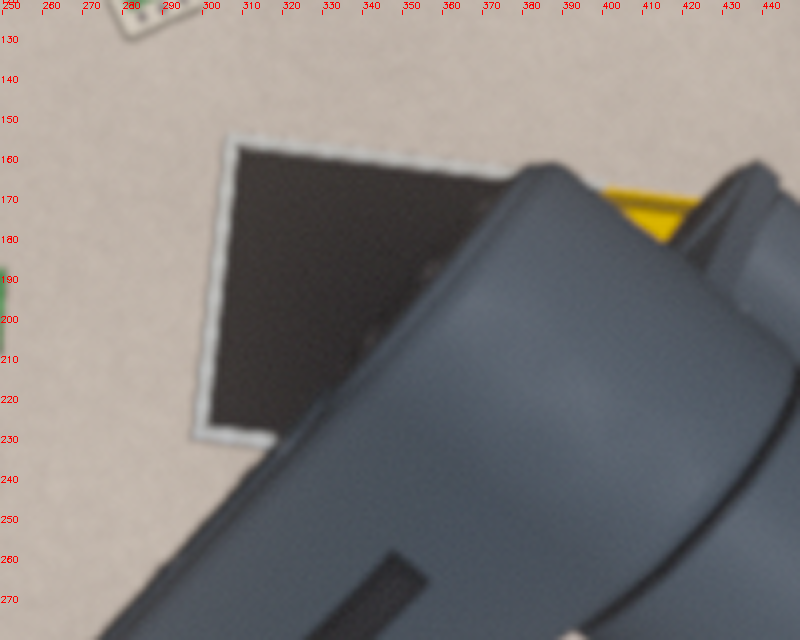

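The board is clear. Lifting, then returning towards the mat; I check the bin once the arm is away.

Run:
```python
from h import *
t,r,s=state();print(go([.5475,.2895,.18],0.015)); m=r.as_matrix();print(m.round(3))
```

```text
(array([-0.375, -2.482, 18.661]), np.float64(8.313))
[[ 0.994 -0.     0.105]
 [-0.105  0.     0.994]
 [-0.    -1.     0.   ]]
```

Call:
apply_moves --pt "0 0 -1 0 0" --pt "0 0 -2.2 0 0" --pt "0 0 -2.5 2 0" --pt "0 0 -2.5 4 1" --pt "0 0 -2.5 6 2" --pt "0 -0.1 -2.5 8 3" --pt "0 -0.1 -2.5 10 4" --pt "0 -0.2 -2.5 12 5" --pt "0 -0.2 -2.5 14 6" --pt "0 -0.3 -2.5 16 7" --pt "0 -0.37 -2.5 17.6 8" --pt "0 -0.37 -2.5 18.66 8.31"

```text
t: 11.4
tcp_pos: [0.5471, 0.292, 0.1803]
tool_rot: [-0.503, 0.497, -0.496, 0.504]
force: [1.5, -1.0, -1.4]
finger_gap: 0.267
```

Call:
apply_moves --pt "0 0 0 0 0" --pt "0 0 0 0 0" --pt "0 0 0 0 0"

```text
t: 11.78
tcp_pos: [0.5477, 0.2878, 0.1802]
tool_rot: [0.504, -0.497, 0.496, -0.503]
force: [-0.1, -0.4, -2.0]
finger_gap: 0.267
```

Run:
```python
from h import *
t,r,s=state();print(t,s['finger_gap'],go([.5475,.2895,.053],0.02))
im=manip.snapshot("side");crop(im,180,330,180,300,5,"s8.png")
im=manip.snapshot("top");crop(im,250,450,120,280,4,"t8.png")
```

```text
[0.5476591  0.28776546 0.18022446] 0.26678423444260074 (array([-6.000e-02,  4.241e+00, -1.000e-03]), np.float64(-0.034))
```

View pics/s8.png

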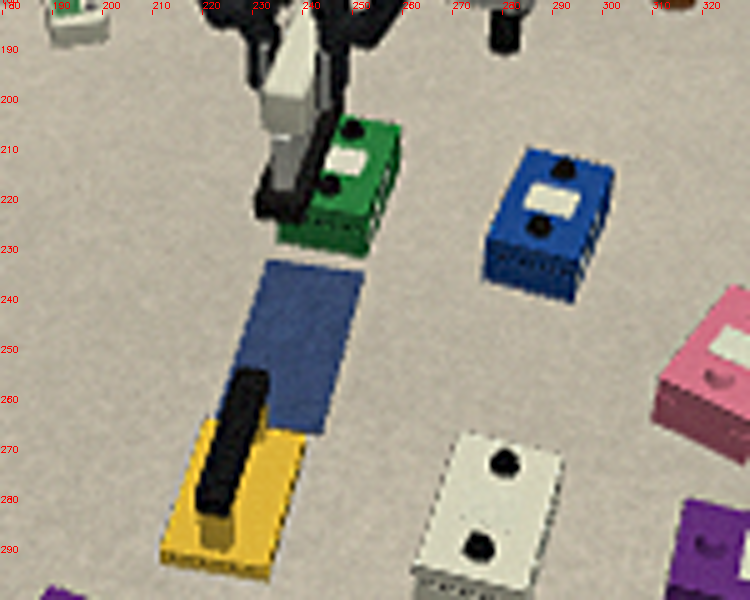

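View pics/t8.png

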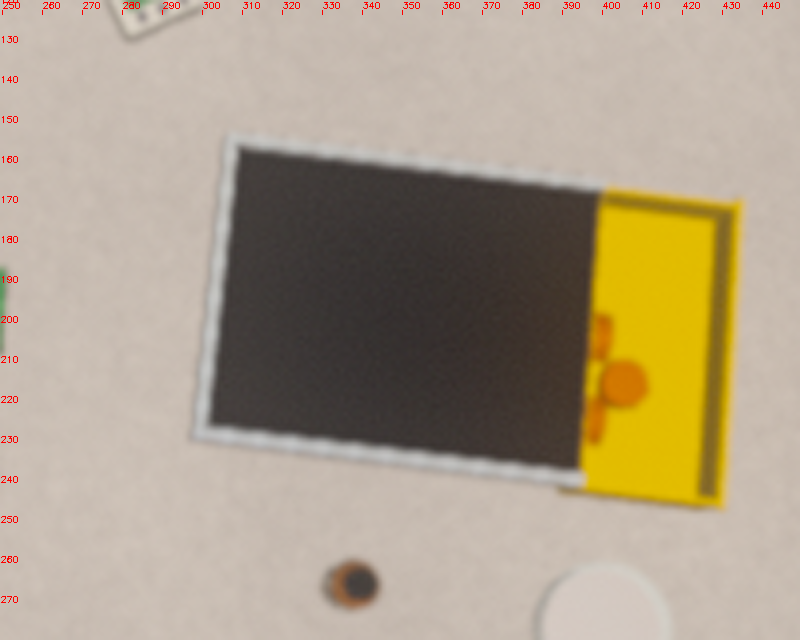

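All three caps are in the bin, at (400,204), (403,216) and (397,225). Setting the scraper down on the mat.

Call:
apply_moves --pt "0 -0.05 2 0 0" --pt "0 -0.05 3.4 0 0" --pt "0 -0.05 4.0 0 0" --pt "0 -0.05 4.2 0 0" --pt "0 -0.05 4.27 0 0" --pt "0 -0.05 4.27 0 0" --pt "0 -0.05 4.27 0 0"

```text
t: 12.75
tcp_pos: [0.5487, 0.2909, 0.0535]
tool_rot: [-0.503, 0.496, -0.497, 0.505]
force: [-0.1, -0.2, -1.3]
finger_gap: 0.269
```

Call:
apply_moves --pt "50 0 0 0 0" --pt "50 0 0 0 0" --pt "50 0 0 0 0" --pt "50 0 0 0 0" --pt "50 0 -1 0 0" --pt "50 0 -2.5 0 0" --pt "50 0 -4 0 0" --pt "50 0 -4 0 0" --pt "50 0 -4 0 0"

```text
t: 13.88
tcp_pos: [0.5473, 0.2903, 0.172]
tool_rot: [0.504, -0.496, 0.496, -0.503]
force: [-0.4, 0.3, -0.5]
finger_gap: 0.588
```

Run:
```python
from h import *
t,r,s=state();print(t,s['finger_gap'])
im=manip.snapshot("side");crop(im,150,350,170,320,4,"s9.png")
```

```text
[0.54730976 0.29032879 0.17195021] 0.5882137692257249
```

View pics/s9.png

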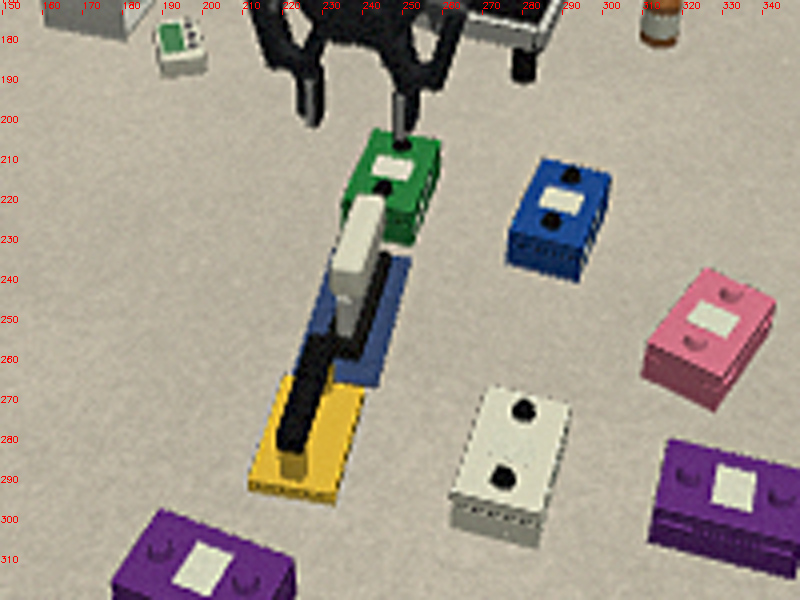

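Scraper stands on its mat again at (237,235)–(239,260). Next, refine the box positions by lug centroids.

```bash
cat >> h.py <<'E'
def lugs(im,x,y,th,z0=0,win=5,show=False):
    g=im.astype(float).max(2); out=[]
    for sgn in(1,-1):
        P=np.array([x-np.sin(th)*.028*sgn,y+np.cos(th)*.028*sgn,z0+.039])
        u,v=proj("top",P)[0]
        for _ in range(4):
            vv,uu=np.mgrid[int(round(v))-win:int(round(v))+win+1,int(round(u))-win:int(round(u))+win+1]
            w=g[vv,uu]; ref=np.percentile(w,60); w=np.clip(ref-15-w,0,None); w[np.hypot(uu-u,vv-v)>win]=0
            if w.sum()<50: return None
            u,v=(w*uu).sum()/w.sum(),(w*vv).sum()/w.sum()
        out.append(at("top",[(u,v)],z0+.039)[0])
    a,b=out; d=a-b
    return (a[0]+b[0])/2,(a[1]+b[1])/2,np.arctan2(-d[0],d[1]),np.hypot(d[0],d[1])
E
python3 - <<'E'
from h import *
im0=np.load("pics/top0.npy"); im=manip.snapshot("top")
for b in("green","blue","white"):
    print(b,np.round(lugs(im0,*D[b]),4), np.round(lugs(im,*D[b]) or 0,4))
g=lugs(im0,*D["green"])
print(go([g[0],g[1],.15],g[2]))
crop(im,80,280,150,320,4,"t10.png")
E
```

```text
green [ 0.5495  0.1652 -0.0295  0.0564] [ 0.5495  0.1652 -0.0293  0.0564]
blue [ 0.4174  0.1717 -0.1341  0.0558] [ 0.4174  0.1717 -0.1345  0.0558]
white [ 0.4139  0.4117 -0.0697  0.056 ] 0
(array([4.166, 0.696, 0.031]), np.float64(0.255))
```

View pics/t10.png

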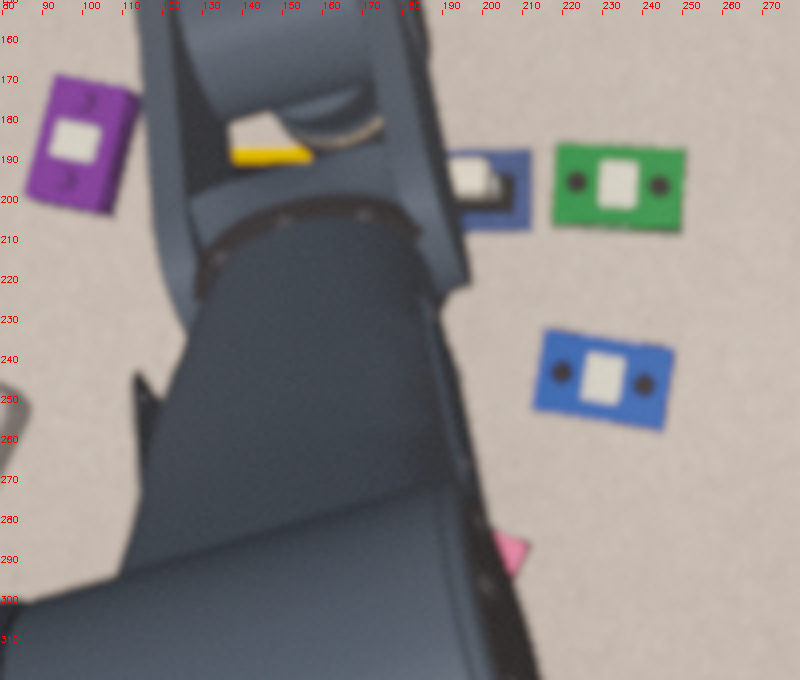

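Call:
apply_moves --pt "82 2 0 0.03 0.25" --pt "82 4.17 0 0.03 0.25" --pt "82 4.17 1.5 0.03 0.25" --pt "82 4.17 3 0.03 0.25" --pt "82 4.17 3 0.03 0.25" --pt "82 4.17 3 0.03 0.25"

```text
t: 14.72
tcp_pos: [0.551, 0.1657, 0.0825]
tool_rot: [0.493, -0.507, 0.507, -0.493]
force: [0.0, -0.6, 0.2]
finger_gap: 0.96
```

Run:
```python
from h import *
t,r,s=state();print(t,s['finger_gap'],go([.5495,.1652,.010],-.0295))
```

```text
[0.55102342 0.1657113  0.08251416] 0.9601739176118927 (array([ 0.019,  2.417, -0.05 ]), np.float64(0.008))
```

Call:
apply_moves --pt "82 0.02 1.2 -0.05 0" --pt "82 0.02 2.1 -0.05 0" --pt "82 0.02 2.4 -0.05 0" --pt "82 0.02 2.4 -0.05 0" --pt "82 0.02 2.4 -0.05 0" --pt "0 0.02 2.4 -0.05 0" --pt "0 0.02 2.4 -0.05 0" --pt "0 0.02 2.4 -0.05 0" --pt "0 0.02 2.4 -0.05 0" --pt "0 0.02 2.4 -0.05 0" --squeeze 60

```text
t: 15.98
tcp_pos: [0.5503, 0.165, 0.0116]
tool_rot: [0.492, -0.506, 0.508, -0.494]
force: [0.2, 0.2, 6.1]
finger_gap: 0.641
```

Call:
apply_moves --pt "0 0 -1.0 0 0" --pt "0 0 -2.5 0 0" --pt "0 0 -4.5 0 0" --pt "0 0 -5 0 0" --pt "0 0 -5 0 0" --pt "0 0 -5 0 0"

```text
t: 16.73
tcp_pos: [0.5475, 0.1647, 0.1583]
tool_rot: [-0.494, 0.508, -0.506, 0.492]
force: [-0.4, 0.5, -1.2]
finger_gap: 0.64
```

Run:
```python
from h import *
t,r,s=state();print(t,s['finger_gap'],go([*st(0,0),.160],D["stand"][2]))
im=manip.snapshot("side");crop(im,180,330,100,220,5,"s11.png")
```

```text
[0.54749712 0.16470233 0.15831849] 0.6403617056069939 (array([10.378, -0.052,  0.322]), np.float64(0.436))
```

View pics/s11.png

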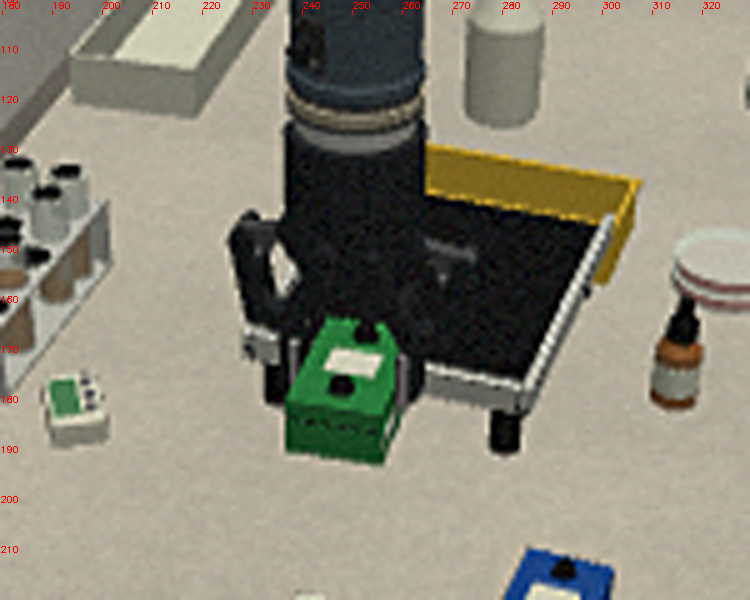

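Call:
apply_moves --pt "0 1.5 0 0 0" --pt "0 3.5 0 0.1 0.1" --pt "0 5.5 0 0.2 0.2" --pt "0 7.5 0 0.3 0.3" --pt "0 9.3 0 0.32 0.43" --pt "0 10.38 0 0.32 0.43" --pt "0 10.38 1 0.32 0.43" --pt "0 10.38 1.5 0.32 0.43" --pt "0 10.38 1.5 0.32 0.43" --pt "0 10.38 1.5 0.32 0.43"

```text
t: 18.02
tcp_pos: [0.5502, -0.1462, 0.1153]
tool_rot: [0.474, -0.525, 0.525, -0.474]
force: [0.9, 0.3, -1.6]
finger_gap: 0.646
```

Run:
```python
from h import *
t,r,s=state();print(t,s['finger_gap'],go([*st(0,0),.0675],D["stand"][2]))
im=manip.snapshot("side");crop(im,200,320,110,200,6,"s12.png")
```

```text
[ 0.55020852 -0.14615046  0.11533234] 0.646184531904913 (array([ 0.027,  1.594, -0.063]), np.float64(0.013))
```

View pics/s12.png

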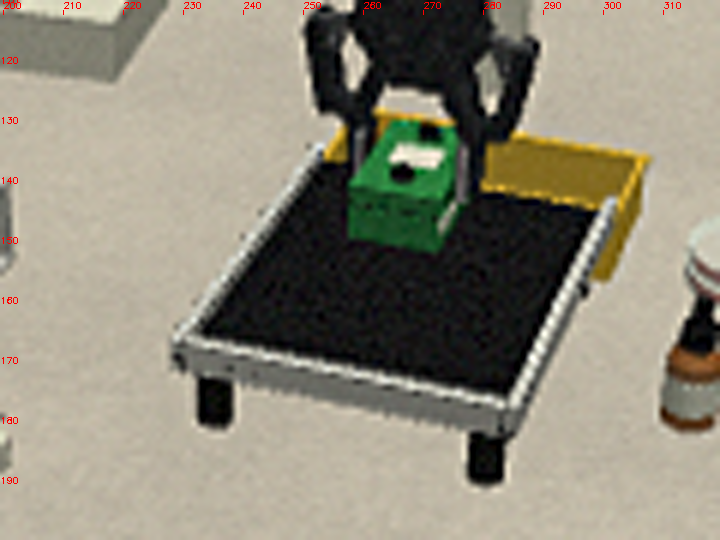

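Level and centred over the board. Lowering and releasing.

Call:
apply_moves --pt "0 0 0.7 0 0" --pt "0 0 1.3 0 0" --pt "0 0 1.58 0 0" --pt "0 0 1.62 0 0" --pt "0 0 1.62 0 0" --pt "0 0 1.62 0 0"

```text
t: 18.82
tcp_pos: [0.5504, -0.1468, 0.0674]
tool_rot: [0.473, -0.525, 0.526, -0.474]
force: [0.1, 0.8, -1.8]
finger_gap: 0.64
```

Call:
apply_moves --pt "80 0 0 0 0" --pt "80 0 0 0 0" --pt "80 0 0 0 0" --pt "80 0 -1 0 0" --pt "80 0 -2.5 0 0" --pt "80 0 -4 0 0" --pt "80 0 -5 0 0" --pt "80 0 -5 0 0"

```text
t: 19.82
tcp_pos: [0.5515, -0.1473, 0.2194]
tool_rot: [0.473, -0.523, 0.527, -0.474]
force: [0.1, 0.1, -0.9]
finger_gap: 0.935
```

Run:
```python
from h import *
t,r,s=state();print(t,s['finger_gap'])
im=manip.snapshot("top"); b=lugs(im,*D["blue"]); w=lugs(im,*D["white"]); print(b,w)
print(go([b[0],b[1],.15],b[2]), s['q'])
```

```text
[ 0.55146486 -0.1473486   0.21936338] 0.9348768411547943
None (np.float64(0.41386727016331687), np.float64(0.41171074277729613), np.float64(-0.06977700290552907), np.float64(0.05602613989199986))Traceback (most recent call last):
  File "<stdin>", line 4, in <module>
TypeError: 'NoneType' object is not subscriptable
```

Run:
```python
from h import *
print(go([.4139,.4117,.11],-.0698))
```

```text
(array([-18.049,   3.555,  -6.45 ]), np.float64(-0.193))
```

Call:
apply_moves --pt "82 -2 0 -0.7 0" --pt "82 -4 0 -1.4 0" --pt "82 -6 0 -2.1 0" --pt "82 -8 0 -2.8 0" --pt "82 -10 0 -3.5 -0.1" --pt "82 -12 0 -4.2 -0.1" --pt "82 -14 0 -4.9 -0.2" --pt "82 -16 0 -5.7 -0.2" --pt "82 -18.05 0 -6.45 -0.2" --pt "82 -18.05 1.5 -6.45 -0.2" --pt "82 -18.05 3 -6.45 -0.2" --pt "82 -18.05 3 -6.45 -0.2"

```text
t: 21.38
tcp_pos: [0.4095, 0.4097, 0.1216]
tool_rot: [-0.487, 0.517, -0.516, 0.478]
force: [0.2, -0.7, 1.2]
finger_gap: 0.961
```

Call:
apply_moves --pt "82 0 0 0 0" --pt "82 0 0 0 0"

```text
t: 21.62
tcp_pos: [0.4147, 0.4123, 0.1284]
tool_rot: [0.481, -0.517, 0.517, -0.484]
force: [-0.1, 0.2, 0.4]
finger_gap: 0.961
```

Run:
```python
from h import *
t,r,s=state();print(t,go([.4139,.4117,.011],-.0698))
im=manip.snapshot("top"); X,Y,th=D["stand"]; print('green',lugs(im,.55,-.147,-.105,.055)); print('blue',lugs(im,*D['blue']))
crop(im,290,450,140,260,5,"t13.png")
im=manip.snapshot("side");crop(im,180,360,130,310,4,"s13.png")
```

```text
[0.41470846 0.41233591 0.12839785] (array([ 0.031,  3.913, -0.036]), np.float64(0.002))
green (np.float64(0.5459907467012015), np.float64(-0.1460700197021768), np.float64(-0.10013616087814249), np.float64(0.055729116475227165))
blue (np.float64(0.4173939279263466), np.float64(0.1716844405052885), np.float64(-0.13423289437375074), np.float64(0.055859480528904354))
```

View pics/s13.png

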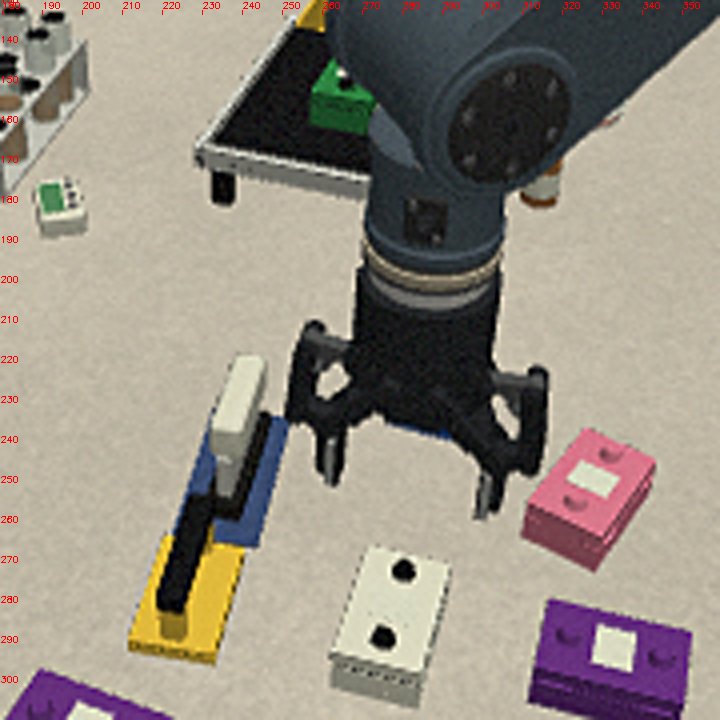

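Call:
apply_moves --pt "82 0.03 1.8 -0.04 0" --pt "82 0.03 3.3 -0.04 0" --pt "82 0.03 3.8 -0.04 0" --pt "82 0.03 3.9 -0.04 0" --pt "82 0.03 3.9 -0.04 0" --pt "0 0.03 3.9 -0.04 0" --pt "0 0.03 3.9 -0.04 0" --pt "0 0.03 3.9 -0.04 0" --pt "0 0.03 3.9 -0.04 0" --pt "0 0.03 3.9 -0.04 0" --pt "0 0.03 3.9 -0.04 0" --squeeze 60

```text
t: 23.1
tcp_pos: [0.4133, 0.4119, 0.0115]
tool_rot: [0.481, -0.517, 0.517, -0.484]
force: [1.2, 0.1, 6.0]
finger_gap: 0.642
```

Call:
apply_moves --pt "0 0 -1.0 0 0" --pt "0 0 -2.5 0 0" --pt "0 0 -4.5 0 0" --pt "0 0 -6.2 0 0" --pt "0 0 -6.2 0 0" --pt "0 0 -6.2 0 0"

```text
t: 23.85
tcp_pos: [0.4113, 0.4106, 0.1953]
tool_rot: [-0.483, 0.517, -0.517, 0.482]
force: [0.2, -0.9, -0.9]
finger_gap: 0.643
```

Run:
```python
from h import *
t,r,s=state();print(t,s['finger_gap'],s['force'],go([.5504,-.1468,.200],D["stand"][2]))
im=manip.snapshot("side");crop(im,180,360,100,280,4,"s14.png")
```

```text
[0.4112585  0.4106092  0.19532569] 0.6429594639720445 [ 0.19213852 -0.94161895 -0.93765503] (array([18.219, -0.148,  5.9  ]), np.float64(0.207))
```

View pics/s14.png

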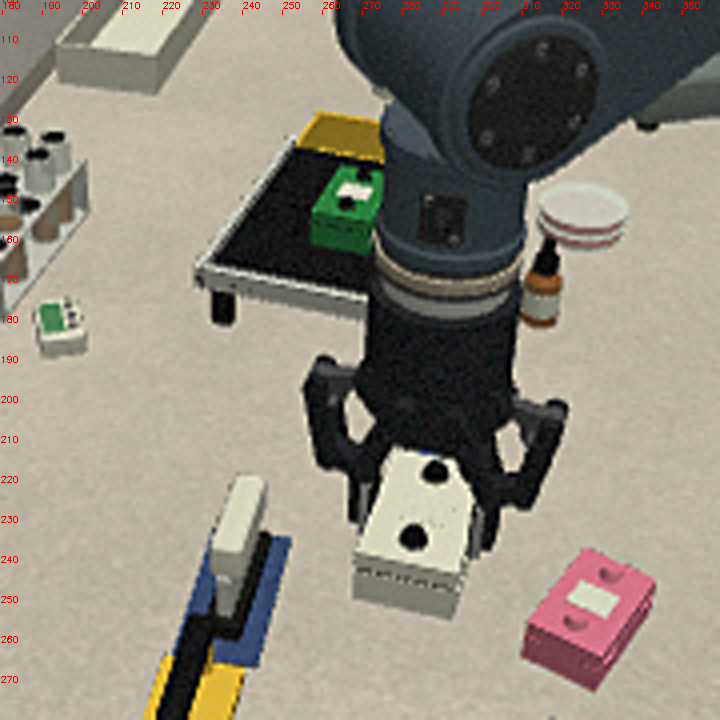

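Run:
```python
from h import *
w=at("side",P1([(364,173),(346,203)],180,100,4),.095);print(w,w.mean(0),np.linalg.norm(w[0]-w[1]))
# side check of initial green/blue from pic s9 (u0=150,v0=170,k=4)
w=at("side",P1([(571,175),(550,221)],150,170,4),.040);print('blue side',w.mean(0),np.linalg.norm(w[0]-w[1]))
```

```text
[[ 0.54608503 -0.18293333  0.095     ]
 [ 0.55182047 -0.12416905  0.095     ]] [ 0.54895275 -0.15355119  0.095     ] 0.05904350668721633
blue side [0.42015285 0.16775617 0.04      ] 0.057240535557623144
```

Call:
apply_moves --pt "0 2 -0.1 0.65 0" --pt "0 4 -0.2 1.3 0" --pt "0 6 -0.3 1.95 0.1" --pt "0 8 -0.3 2.6 0.1" --pt "0 10 -0.3 3.25 0.1" --pt "0 12 -0.3 3.9 0.2" --pt "0 14 -0.3 4.55 0.2" --pt "0 16 -0.3 5.2 0.2" --pt "0 17.6 -0.3 5.7 0.2" --pt "0 18.2 -0.3 5.9 0.2" --pt "0 18.2 -0.3 5.9 0.2" --pt "0 18.2 -0.3 5.9 0.2"

```text
t: 25.4
tcp_pos: [0.55, -0.1437, 0.2036]
tool_rot: [-0.474, 0.526, -0.524, 0.473]
force: [-0.6, 0.2, -1.3]
finger_gap: 0.641
```

Call:
apply_moves --pt "0 0 1 0 0" --pt "0 0 2 0 0" --pt "0 0 2 0 0" --pt "0 0 2 0 0"

```text
t: 25.9
tcp_pos: [0.5517, -0.1447, 0.1455]
tool_rot: [0.474, -0.525, 0.525, -0.474]
force: [-1.0, -0.5, -0.8]
finger_gap: 0.646
```

Run:
```python
from h import *
t,r,s=state();print(t,s['finger_gap'],s['force'],go([.5504,-.1468,.104],D["stand"][2]),go([.546,-.1468,.104],-.1))
im=manip.snapshot("side")
P=[(p,(0,255,255)) for p in boxpolys("side",.5504,-.1468,-.105,.055)]
crop(im,220,320,110,190,8,"s15.png"); crop(im,220,320,110,190,8,"s15o.png",P)
im=manip.snapshot("top");crop(im,290,450,140,260,5,"t15.png")
```

```text
[ 0.55168117 -0.14473195  0.14552034] 0.646234620362494 [-0.96961771 -0.48541879 -0.77566116] (array([ 0.073,  1.384, -0.037]), np.float64(0.016)) (array([ 0.088,  1.384, -0.183]), np.float64(-0.011))
```

View pics/s15.png

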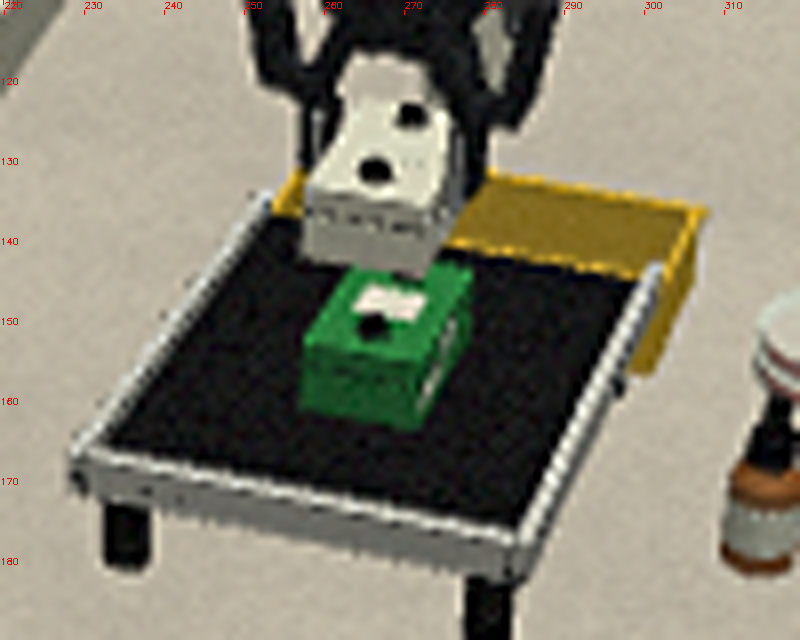

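View pics/t15.png

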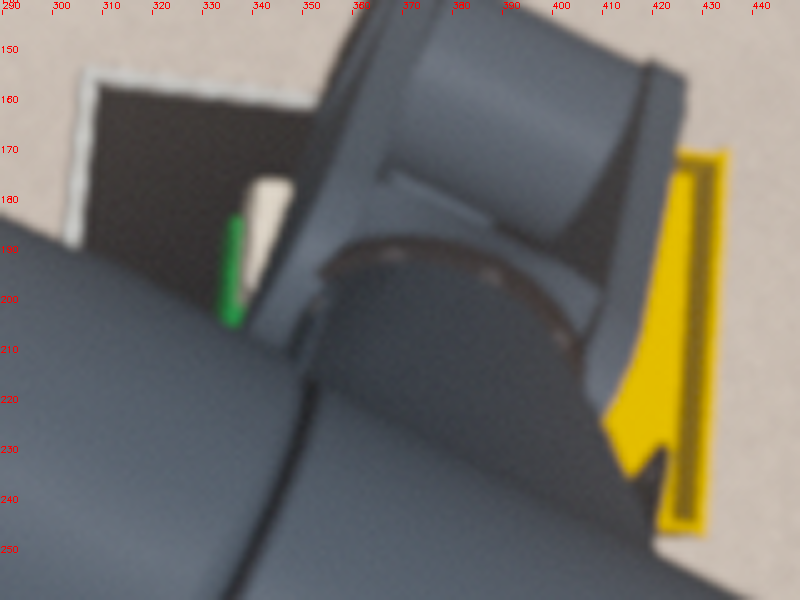

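Run:
```python
from h import *
f=lambda l,z: at("side",P1(l,220,110,8),z)
w=f([(411,113),(376,171)],.173); print("white",w,w.mean(0),np.linalg.norm(w[0]-w[1]))
print("green near lug",f([(373,325)],.094), "expect for TCP-pose", .5504+.105*.028, -.1468+.028)
print(go([0,0,0])[0], "vertical dir", proj("side",[[.55,-.12,.055],[.55,-.12,.134]]))
```

```text
white [[ 0.54871226 -0.1824694   0.173     ]
 [ 0.55329025 -0.12286005  0.173     ]] [ 0.55100125 -0.15266472  0.173     ] 0.05978488899784636
green near lug [[ 0.55214597 -0.12725788  0.094     ]] expect for TCP-pose 0.55334 -0.11880000000000002
[ -2.942   4.821 -18.818] vertical dir [[265.94702206 160.51512698]
 [266.86085012 141.39064516]]
```

View pics/s15o.png

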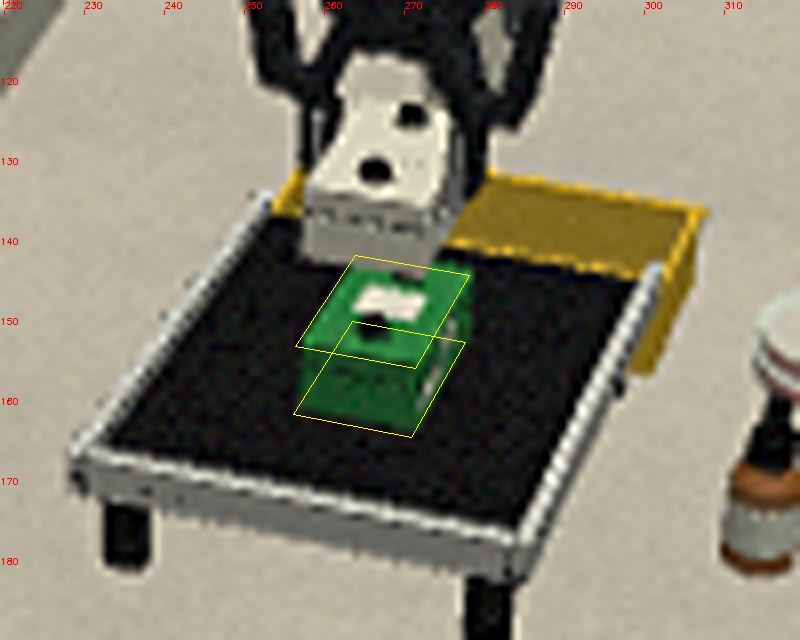

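Run:
```python
from h import *
print(go([.5504,-.1472,.112],-.102),go([.5504,-.1472,.1035],-.102))
```

```text
(array([ 0.063,  1.136, -0.056]), np.float64(-0.003)) (array([ 0.063,  1.419, -0.056]), np.float64(-0.003))
```

Call:
apply_moves --pt "0 0.07 0.5 -0.05 0" --pt "0 0.07 1.0 -0.05 0" --pt "0 0.07 1.15 -0.05 0" --pt "0 0.07 1.25 -0.05 0" --pt "0 0.07 1.35 -0.05 0" --pt "0 0.07 1.35 -0.05 0"

```text
t: 26.75
tcp_pos: [0.5496, -0.1476, 0.1041]
tool_rot: [-0.473, 0.525, -0.525, 0.473]
force: [-0.4, -0.3, -0.7]
finger_gap: 0.641
```

Run:
```python
from h import *
t,r,s=state();print(t,s['force'],go([.5504,-.1472,.1025],-.102))
im=manip.snapshot("side");crop(im,220,320,110,190,8,"s16.png")
```

```text
[ 0.54959002 -0.14764522  0.10412525] [-0.39370233 -0.3358643  -0.73430346] (array([-0.018,  0.054,  0.025]), np.float64(-0.009))
```

View pics/s16.png

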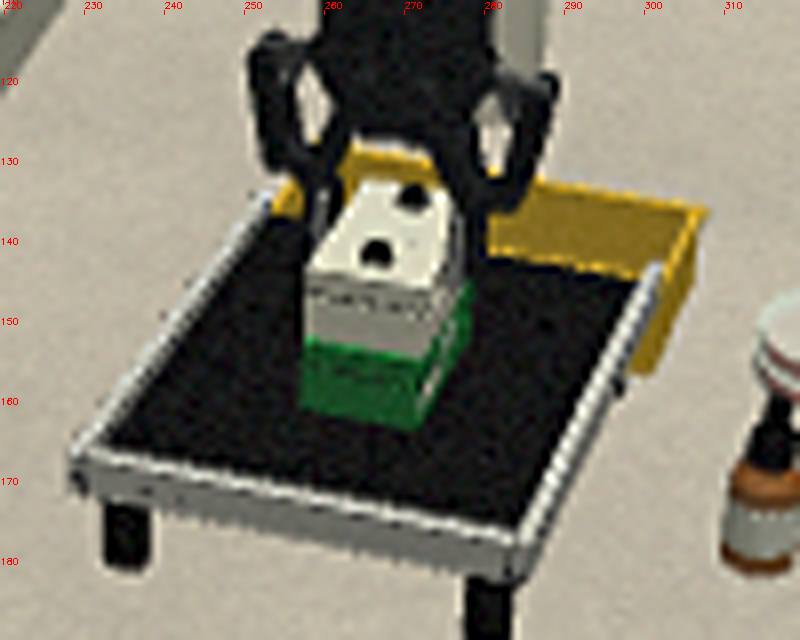

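White slid over the green lugs without resistance. A last small step down, then release.

Call:
apply_moves --pt "0 0 0.05 0 0" --pt "0 0 0.05 0 0" --pt "80 0 0.05 0 0" --pt "80 0 0.05 0 0" --pt "80 0 0.05 0 0" --pt "80 0 0.05 0 0" --pt "80 0 -1 0 0" --pt "80 0 -2.5 0 0" --pt "80 0 -4 0 0" --pt "80 0 -4.5 0 0" --pt "80 0 -4.5 0 0"

```text
t: 28.18
tcp_pos: [0.5498, -0.1478, 0.2398]
tool_rot: [0.473, -0.525, 0.526, -0.474]
force: [-0.7, 0.8, -0.1]
finger_gap: 0.934
```

Run:
```python
from h import *
t,r,s=state();print(t,s['force'],go([.4174,.1717,.12],-.134))
im=manip.snapshot("side");crop(im,220,320,110,190,8,"s17.png");crop(im,150,350,170,320,4,"s17b.png")
```

```text
[ 0.54981459 -0.14777098  0.23981353] [-0.74757952  0.81368307 -0.12365936] (array([-10.139,   3.978,  -5.497]), np.float64(0.175))
```

View pics/s17.png

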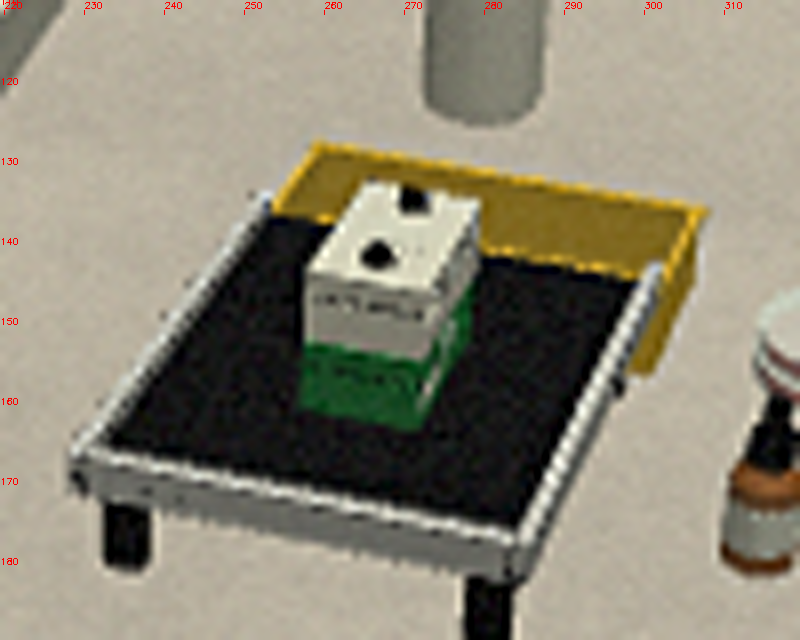

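View pics/s17b.png

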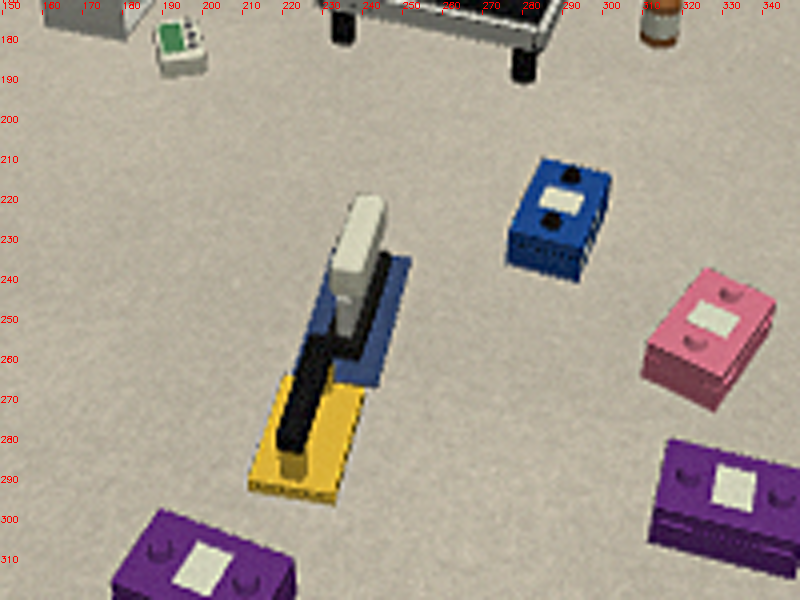

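White sits flush on green. Blue is unmoved at (281,219). Going for it.

Call:
apply_moves --pt "82 -1.8 0 -1 0" --pt "82 -3.6 0 -2 0.1" --pt "82 -5.4 0 -3 0.1" --pt "82 -7.2 0 -4 0.2" --pt "82 -9 0 -5 0.2" --pt "82 -10.1 0.5 -5.5 0.2" --pt "82 -10.1 2 -5.5 0.2" --pt "82 -10.1 3.3 -5.5 0.2" --pt "82 -10.1 3.9 -5.5 0.2" --pt "82 -10.1 3.9 -5.5 0.2" --pt "82 -10.1 3.9 -5.5 0.2"

```text
t: 29.6
tcp_pos: [0.4165, 0.1707, 0.1219]
tool_rot: [-0.465, 0.534, -0.533, 0.464]
force: [0.2, 0.2, -1.2]
finger_gap: 0.96
```

Run:
```python
from h import *
t,r,s=state();print(t,go([.4174,.1717,.011],-.134),s['qd'])
im=manip.snapshot("side");crop(im,180,330,150,270,5,"s18.png")
```

```text
[0.41650467 0.17068786 0.12188277] (array([-0.039,  3.696,  0.029]), np.float64(-0.026)) [ 1.30313070e-03 -2.26656558e-02 -1.20182939e-02  7.54337775e-04
 -4.87256155e-04 -1.35635169e-05]
```

View pics/s18.png

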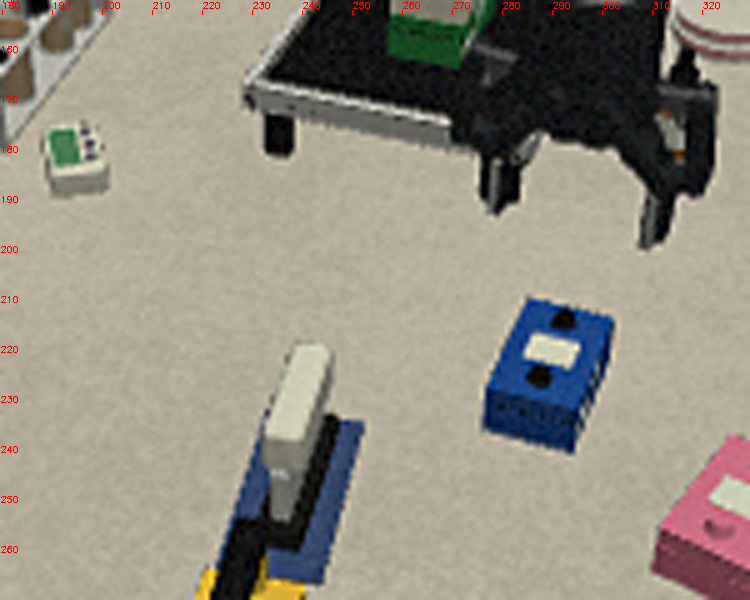

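Call:
apply_moves --pt "82 -0.03 1.7 0.03 0" --pt "82 -0.03 3.1 0.03 0" --pt "82 -0.03 3.6 0.03 0" --pt "82 -0.03 3.7 0.03 0" --pt "82 -0.03 3.7 0.03 0" --pt "0 -0.03 3.7 0.03 0" --pt "0 -0.03 3.7 0.03 0" --pt "0 -0.03 3.7 0.03 0" --pt "0 -0.03 3.7 0.03 0" --pt "0 -0.03 3.7 0.03 0" --pt "0 -0.03 3.7 0.03 0" --squeeze 60

```text
t: 31.02
tcp_pos: [0.4189, 0.1717, 0.0126]
tool_rot: [0.463, -0.533, 0.534, -0.465]
force: [0.1, 0.1, 6.2]
finger_gap: 0.647
```

Call:
apply_moves --pt "0 0 -1.0 0 0" --pt "0 0 -2.5 0 0" --pt "0 0 -4.5 0 0" --pt "0 0 -6.2 0 0" --pt "0 0 -7 0 0" --pt "0 0 -7 0 0" --pt "0 0 -7 0 0"

```text
t: 31.9
tcp_pos: [0.4166, 0.1714, 0.2203]
tool_rot: [-0.465, 0.534, -0.533, 0.464]
force: [0.3, -0.8, -1.5]
finger_gap: 0.641
```

Run:
```python
from h import *
t,r,s=state();print(t,s['finger_gap'],s['force'],go([.5502,-.1472,.225],-.102))
im=manip.snapshot("side");crop(im,180,360,100,280,4,"s19.png")
```

```text
[0.41660132 0.17135613 0.22029128] 0.6407510742883492 [ 0.31514097 -0.75447076 -1.50891976] (array([ 9.902, -0.163,  5.876]), np.float64(-0.209))
```

View pics/s19.png

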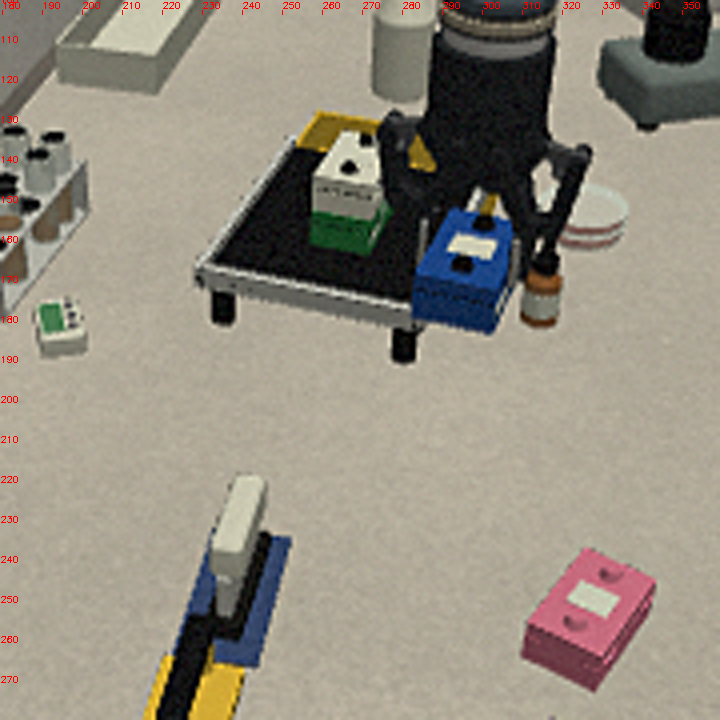

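Call:
apply_moves --pt "0 1.7 -0.15 1 0" --pt "0 3.4 -0.15 2 -0.1" --pt "0 5.1 -0.15 3 -0.1" --pt "0 6.8 -0.15 4 -0.2" --pt "0 8.5 -0.15 5 -0.2" --pt "0 9.5 -0.15 5.6 -0.2" --pt "0 9.9 -0.15 5.88 -0.2" --pt "0 9.9 1.0 5.88 -0.2" --pt "0 9.9 1.7 5.88 -0.2" --pt "0 9.9 1.7 5.88 -0.2" --pt "0 9.9 1.7 5.88 -0.2"

```text
t: 33.33
tcp_pos: [0.5516, -0.1462, 0.1704]
tool_rot: [-0.474, 0.525, -0.525, 0.474]
force: [0.5, 0.3, -1.7]
finger_gap: 0.644
```

Run:
```python
from h import *
t,r,s=state();print(t,s['finger_gap'],s['force'],go([.5500,-.1475,.1395],-.102))
im=manip.snapshot("side");crop(im,220,320,90,180,8,"s20.png")
```

```text
[ 0.55163287 -0.14624976  0.17036276] 0.6436180777827144 [ 0.46809446  0.27409574 -1.67553088] (array([ 0.047,  1.029, -0.05 ]), np.float64(-0.004))
```

View pics/s20.png

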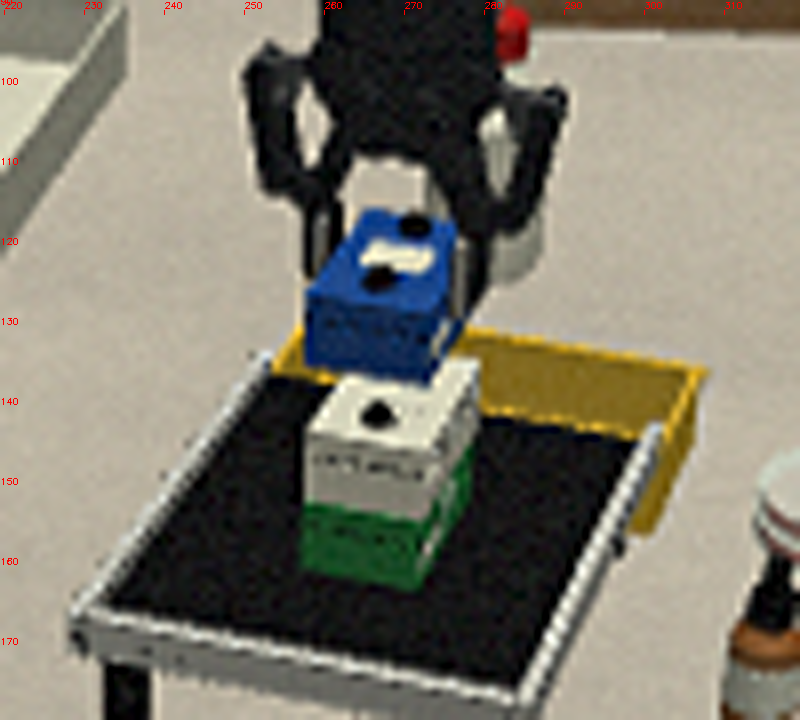

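Blue hovers in line with white. Lowering onto the lugs.

Call:
apply_moves --pt "0 0.04 0.4 -0.04 0" --pt "0 0.04 0.65 -0.04 0" --pt "0 0.04 0.8 -0.04 0" --pt "0 0.04 0.92 -0.04 0" --pt "0 0.04 1.0 -0.04 0" --pt "0 0.04 1.0 -0.04 0"

```text
t: 34.12
tcp_pos: [0.5502, -0.148, 0.1401]
tool_rot: [-0.473, 0.525, -0.525, 0.473]
force: [0.9, 0.1, -1.0]
finger_gap: 0.642
```

Run:
```python
from h import *
t,r,s=state();print(t,s['force'],go([.5500,-.1475,.1385],-.102))
im=manip.snapshot("side");crop(im,220,320,90,180,8,"s21.png")
```

```text
[ 0.55017453 -0.14802277  0.14005606] [ 0.90590718  0.07363402 -1.04925605] (array([-0.017,  0.052, -0.008]), np.float64(-0.009))
```

View pics/s21.png

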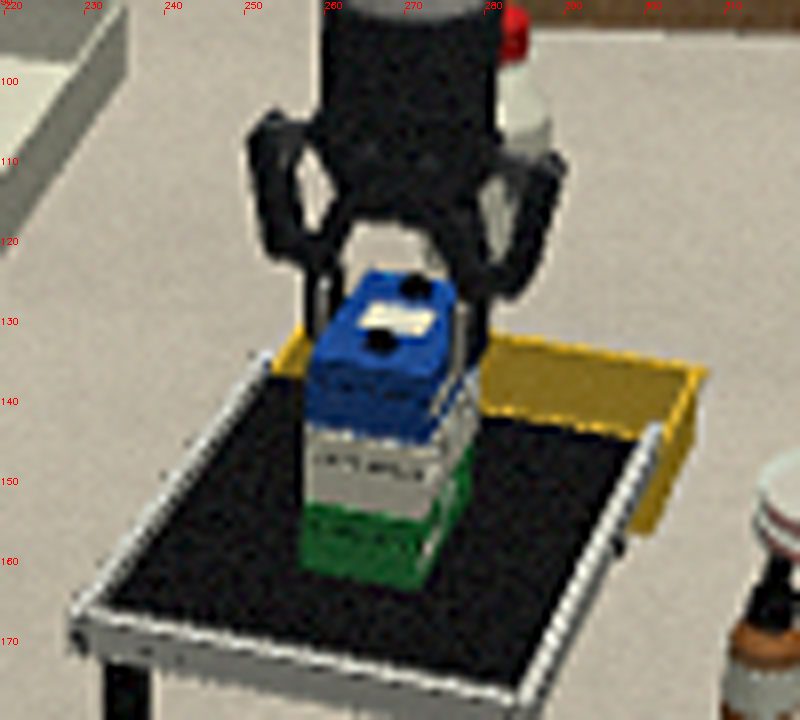

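Call:
apply_moves --pt "0 0 0.05 0 0" --pt "0 0 0.05 0 0" --pt "80 0 0.05 0 0" --pt "80 0 0.05 0 0" --pt "80 0 0.05 0 0" --pt "80 0 0.05 0 0" --pt "80 0 -1 0 0" --pt "80 0 -2.5 0 0" --pt "60 0 -3.5 0 0" --pt "50 0 -3.5 0 0" --pt "50 0 -3.5 0 0"

```text
t: 35.55
tcp_pos: [0.5495, -0.1477, 0.2443]
tool_rot: [-0.474, 0.526, -0.525, 0.473]
force: [-1.0, 1.1, -0.9]
finger_gap: 0.587
```

Run:
```python
from h import *
im0=np.load("pics/top0.npy")
t,r,s=state();print(t,D["plate"],go([.547,.411,.2],.02))
im=manip.snapshot("side");crop(im,220,320,90,180,8,"s22.png");crop(im,150,350,170,320,4,"s22b.png")
im=manip.snapshot("top");crop(im,100,260,160,280,5,"t22.png")
```

```text
[ 0.54948    -0.14769808  0.24429057] [0.5466224373556372, 0.4106653033183014, 0.02735510619426061] (array([-18.514,   1.491,  -2.004]), np.float64(-0.708))
```

View pics/s22.png

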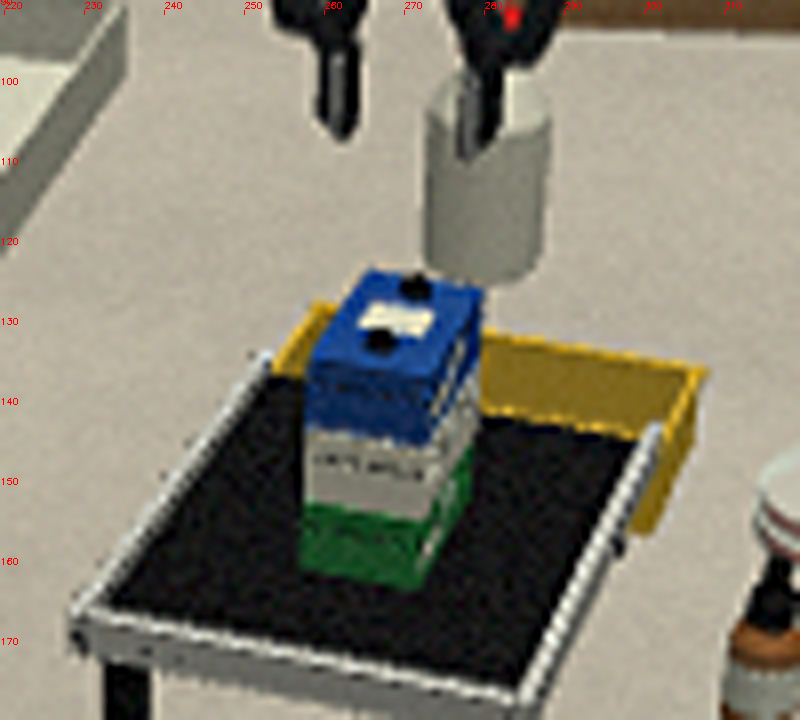

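View pics/t22.png

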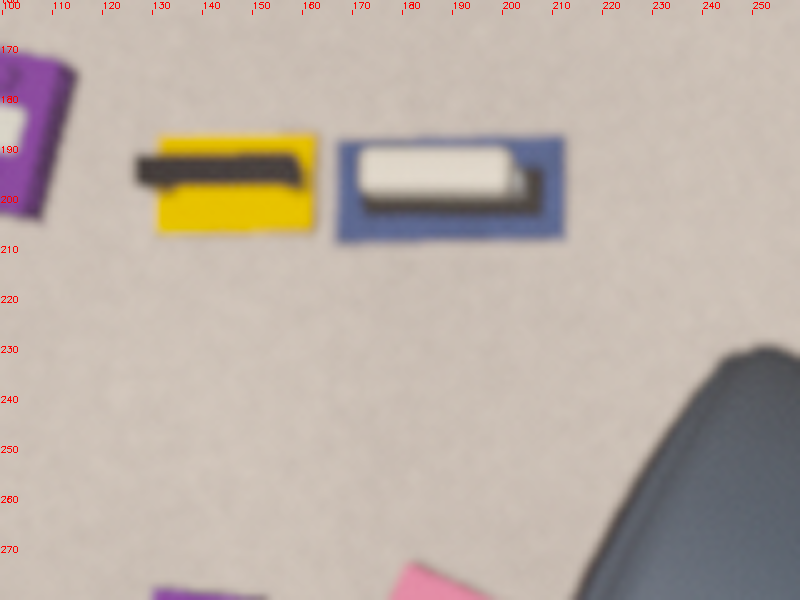

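Run:
```python
from h import *
w=at("top",P1([(159,136),(316,134),(314,231),(158,233)],100,160,5),.012);c=w.mean(0);v=w[0]+w[3]-w[1]-w[2];print(c,np.arctan2(-v[0],v[1]),np.linalg.norm(v)/2)
w=at("top",P1([(137,157),(298,153),(298,181),(137,186)],100,160,5),.058);print(w.mean(0));v=w[0]+w[3]-w[1]-w[2];print(np.arctan2(-v[0],v[1]),np.linalg.norm(v)/2)
```

```text
[0.54754391 0.41068471 0.012     ] 0.03209284510893977 0.08854685951861795
[0.54713222 0.41006534 0.058     ]
0.047003780969902466 0.08790264019019287
```

Tower is flush, and the scraper stands on its mat at (187,196). Handle centre is about (0.547, 0.4107) with yaw about 0.033. Moving over it.

Call:
apply_moves --pt "50 -2 0 -0.2 0" --pt "50 -4 0 -0.4 -0.1" --pt "50 -6 0 -0.6 -0.2" --pt "50 -8 0 -0.8 -0.3" --pt "50 -10 0 -1 -0.4" --pt "50 -12 0 -1.3 -0.5" --pt "50 -14 0 -1.5 -0.6" --pt "50 -16 0 -1.7 -0.7" --pt "50 -18 0 -2 -0.78" --pt "50 -18.5 0.7 -2 -0.78" --pt "50 -18.5 2 -2 -0.78" --pt "50 -18.5 3 -2 -0.78"

```text
t: 37.15
tcp_pos: [0.5463, 0.4088, 0.1512]
tool_rot: [0.51, -0.492, 0.491, -0.506]
force: [0.9, 0.2, 0.1]
finger_gap: 0.582
```

Call:
apply_moves --pt "50 0 0 0 0" --pt "50 0 0 0 0"

```text
t: 37.4
tcp_pos: [0.5485, 0.4096, 0.1552]
tool_rot: [0.508, -0.492, 0.492, -0.508]
force: [0.2, 0.4, 0.6]
finger_gap: 0.584
```

Run:
```python
from h import *
t,r,s=state();print(t,go([.5472,.4107,.033],.033))
im=manip.snapshot("side");crop(im,180,330,180,300,5,"s23.png")
```

```text
[0.54845197 0.40962908 0.15522911] (array([-0.038,  4.074, -0.041]), np.float64(-0.008))
```

View pics/s23.png

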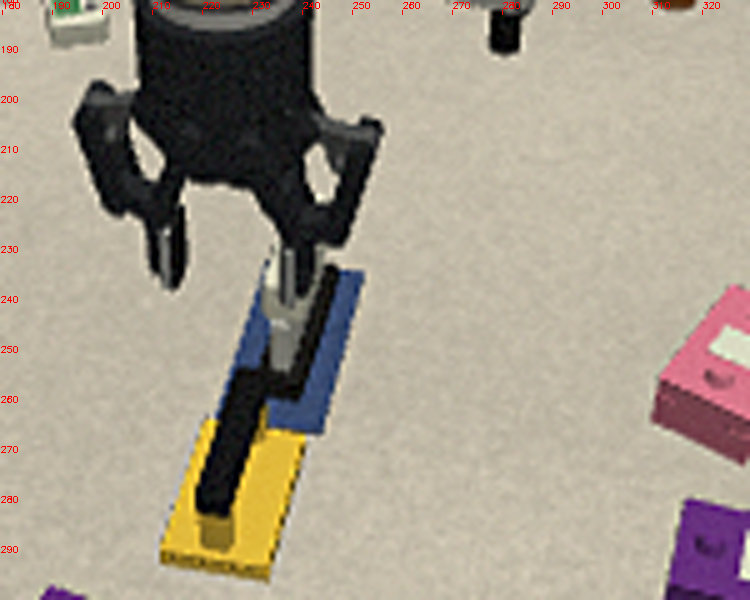

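Call:
apply_moves --pt "50 -0.04 1.7 -0.04 0" --pt "50 -0.04 3.2 -0.04 0" --pt "50 -0.04 3.9 -0.04 0" --pt "50 -0.04 4.07 -0.04 0" --pt "50 -0.04 4.07 -0.04 0" --pt "0 -0.04 4.07 -0.04 0" --pt "0 -0.04 4.07 -0.04 0" --pt "0 -0.04 4.07 -0.04 0" --pt "0 -0.04 4.07 -0.04 0" --pt "0 -0.04 4.07 -0.04 0" --pt "0 -0.04 4.07 -0.04 0" --squeeze 60

```text
t: 38.83
tcp_pos: [0.5478, 0.412, 0.035]
tool_rot: [-0.507, 0.491, -0.492, 0.509]
force: [-0.1, -0.4, 6.3]
finger_gap: 0.198
```

Call:
apply_moves --pt "0 0 -1.0 0 0" --pt "0 0 -2.5 0 0" --pt "0 0 -4.5 0 0" --pt "0 0 -6.2 0 0" --pt "0 0 -7.2 0 0" --pt "0 0 -7.2 0 0" --pt "0 0 -7.2 0 0"

```text
t: 39.7
tcp_pos: [0.5454, 0.4107, 0.2471]
tool_rot: [0.509, -0.492, 0.491, -0.507]
force: [0.4, 0.2, -1.3]
finger_gap: 0.196
```

Run:
```python
from h import *
t,r,s=state();print(t,s['finger_gap'],s['force'],go([.5502,-.1475,.250],-.102))
im=manip.snapshot("side");crop(im,150,350,90,240,4,"s24.png")
```

```text
[0.54543476 0.41072842 0.24708682] 0.1959965315666779 [ 0.3852742   0.15699456 -1.33467908] (array([18.603, -0.065, -0.448]), np.float64(0.771))
```

View pics/s24.png

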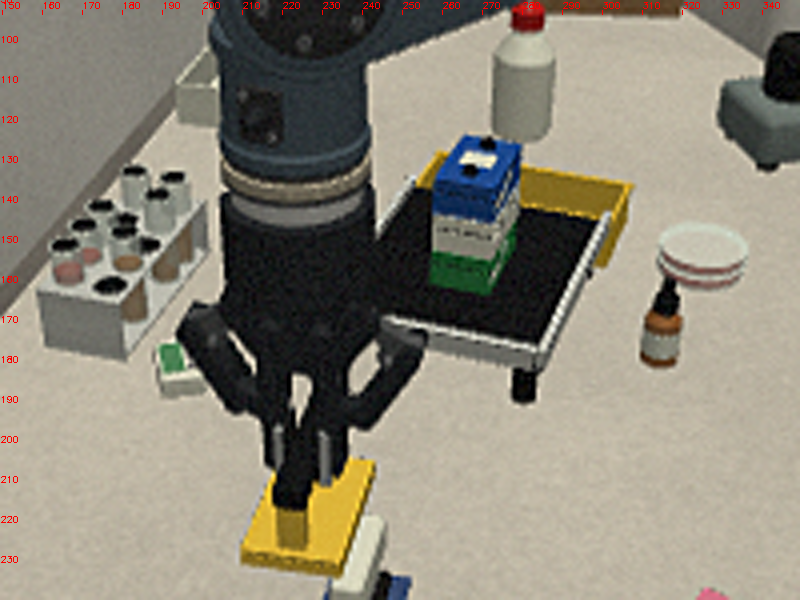

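Call:
apply_moves --pt "0 2 -0.1 0 0" --pt "0 4 -0.1 -0.1 0.1" --pt "0 6 -0.1 -0.1 0.2" --pt "0 8 -0.1 -0.2 0.3" --pt "0 10 -0.1 -0.2 0.4" --pt "0 12 -0.1 -0.3 0.5" --pt "0 14 -0.1 -0.3 0.6" --pt "0 16 -0.1 -0.4 0.7" --pt "0 17.6 -0.1 -0.45 0.77" --pt "0 18.6 -0.1 -0.45 0.77" --pt "0 18.6 -0.1 -0.45 0.77" --pt "0 18.6 -0.1 -0.45 0.77"

```text
t: 41.25
tcp_pos: [0.5503, -0.1458, 0.2505]
tool_rot: [-0.474, 0.526, -0.523, 0.474]
force: [-1.1, 0.2, -1.3]
finger_gap: 0.2
```

Call:
apply_moves --pt "0 0 0.4 0 0" --pt "0 0 0.8 0 0" --pt "0 0 0.8 0 0" --pt "0 0 0.8 0 0"

```text
t: 41.75
tcp_pos: [0.5514, -0.1465, 0.228]
tool_rot: [-0.474, 0.525, -0.525, 0.474]
force: [-0.4, 0.5, -1.3]
finger_gap: 0.187
```

Run:
```python
from h import *
t,r,s=state();print(t,s['finger_gap'],s['force'],go([.5502,-.1478,.199],-.102))
im=manip.snapshot("side");crop(im,220,320,90,180,8,"s25.png")
```

```text
[ 0.55144425 -0.14648092  0.22796489] 0.18738036450652826 [-0.4442263   0.51097892 -1.26663936] (array([ 0.048,  0.965, -0.037]), np.float64(0.004))
```

View pics/s25.png

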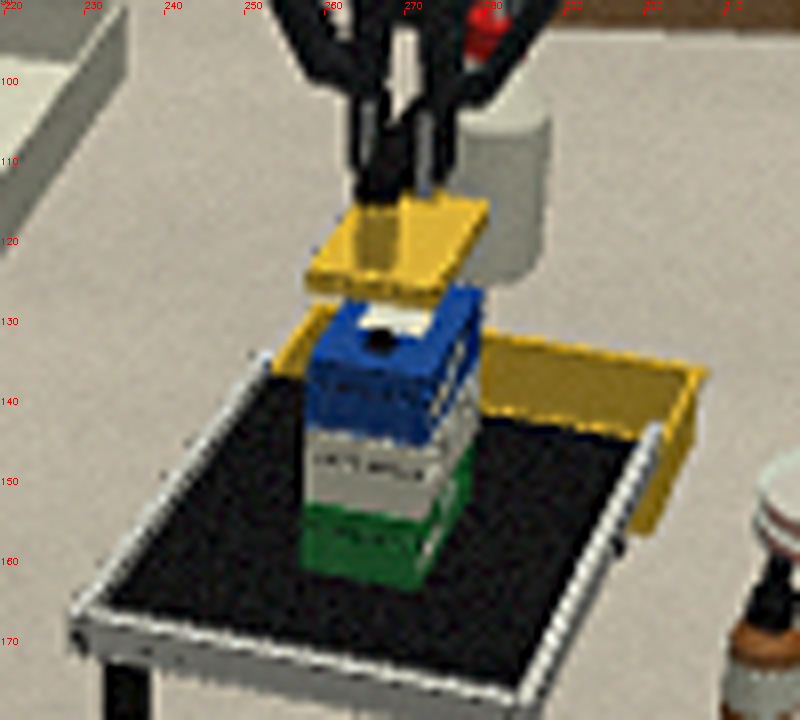

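Call:
apply_moves --pt "0 0.02 0.4 -0.03 0" --pt "0 0.02 0.65 -0.03 0" --pt "0 0.02 0.78 -0.03 0" --pt "0 0.02 0.88 -0.03 0" --pt "0 0.02 0.95 -0.03 0" --pt "0 0.02 0.95 -0.03 0"

```text
t: 42.55
tcp_pos: [0.5504, -0.1473, 0.1996]
tool_rot: [-0.474, 0.525, -0.525, 0.474]
force: [1.1, -0.3, -1.1]
finger_gap: 0.201
```

Run:
```python
from h import *
t,r,s=state();print(t,s['force'],s['finger_gap'],go([.5500,-.1475,.1975],-.102))
im=manip.snapshot("side");crop(im,220,320,90,180,8,"s26.png")
```

```text
[ 0.55038732 -0.14727938  0.19955024] [ 1.09406087 -0.29938384 -1.05966461] 0.20091093427165435 (array([ 0.009,  0.068, -0.012]), np.float64(0.001))
```

View pics/s26.png

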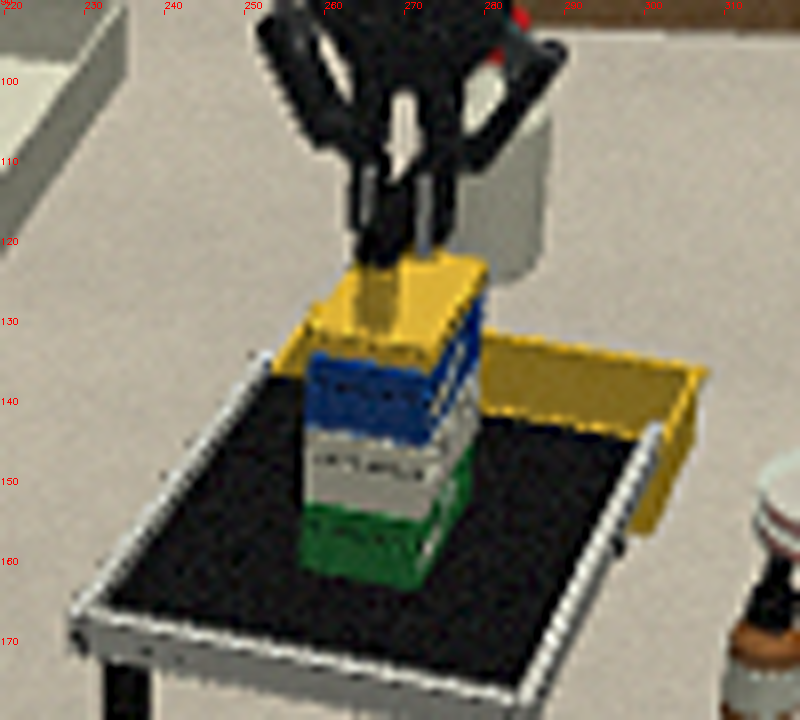

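The handle is over the lugs with no resistance. Last step down, release and retreat.

Call:
apply_moves --pt "0 0 0.06 0 0" --pt "0 0 0.06 0 0" --pt "45 0 0.06 0 0" --pt "45 0 0.06 0 0" --pt "45 0 0.06 0 0" --pt "45 0 0.06 0 0" --pt "45 0 -1 0 0" --pt "45 0 -2.5 0 0" --pt "45 0 -3.5 0 0" --pt "45 0 -3.5 0 0"

```text
t: 43.85
tcp_pos: [0.5519, -0.1479, 0.3074]
tool_rot: [0.473, -0.523, 0.527, -0.475]
force: [-0.1, 0.3, -0.4]
finger_gap: 0.525
```

Call:
apply_moves --pt "45 -2 -0.3 0 0" --pt "45 -4 -0.3 0 0" --pt "45 -6 -0.3 0 0" --pt "45 -8 -0.3 0 0" --pt "45 -10 -0.3 0 0" --pt "45 -10 -0.3 0 0" --pt "45 -10 -0.3 0 0" --pt "45 -10 -0.3 0 0"

```text
t: 44.85
tcp_pos: [0.5807, 0.1496, 0.3129]
tool_rot: [-0.474, 0.525, -0.525, 0.473]
force: [-0.4, -0.1, 0.2]
finger_gap: 0.53
```

Run:
```python
from h import *
t,r,s=state();print(t,s['t'],s['force'])
im=manip.snapshot("side");crop(im,220,320,90,180,8,"s27.png");cv2.imwrite("pics/side27.png",cv2.resize(im[:,:,::-1],(800,600)))
im=manip.snapshot("top");crop(im,290,450,140,260,5,"t27.png");cv2.imwrite("pics/top27.png",cv2.resize(im[:,:,::-1],(800,600)))
```

```text
[0.58066086 0.14962531 0.31293829] 44.85 [-0.36802889 -0.0920357   0.22158861]
```

View pics/s27.png

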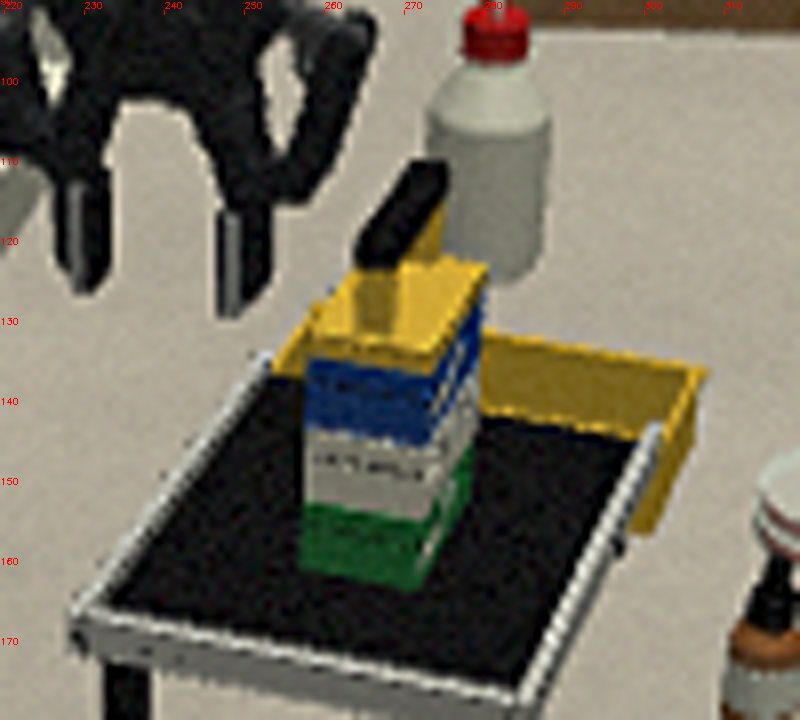

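View pics/side27.png

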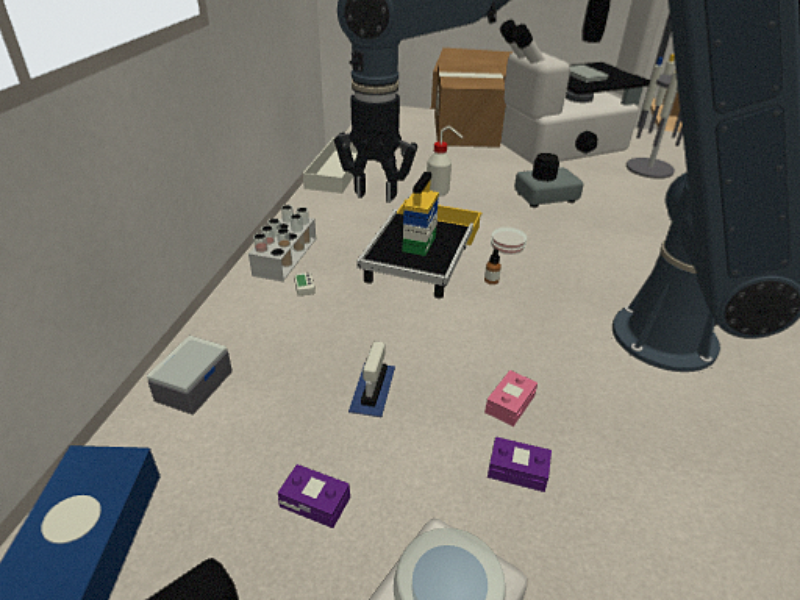

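View pics/t27.png

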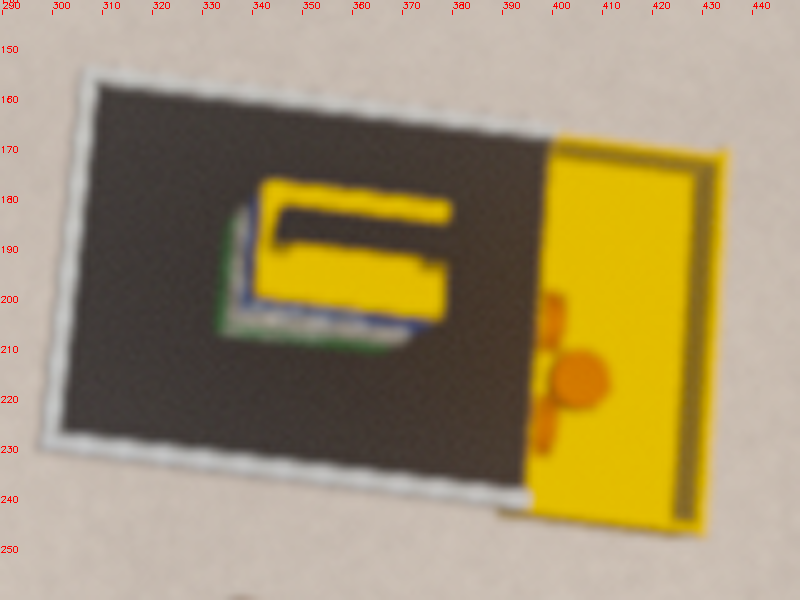

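View pics/top27.png

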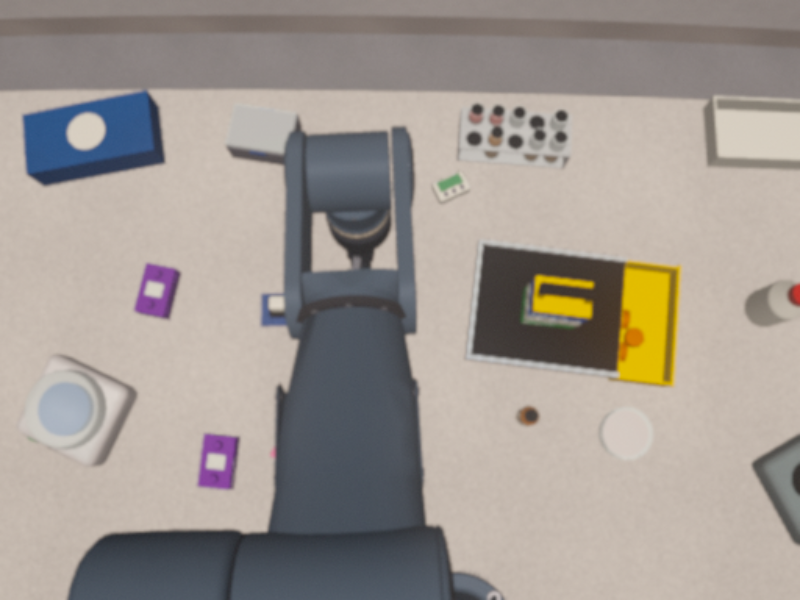

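The tower is upright and flush. The scraper stands on its mat, the three caps are in the bin and the bystanders haven't moved. Handing in.

```bash
python3 -c "
from station import manip
print(manip.sign_off())"
```

```text
the job is handed in; nothing more can be done
None
```

The bench is cleared and the job was handed in at about 45 s of the 210 s allowed.

- **Sweep:** the scraper pushed all three orange caps over the open end into the yellow bin, and the gripper did not touch them. The scraper is back upright on its blue mat.
- **Tower:** only the green, white and blue boxes were present. They are stacked in that order from the bottom near the middle of the stand, with the handle locked on top. Each piece slid over the lugs below without resistance and at the expected height.
- **Last check, both cameras:** the tower is upright, with no gaps showing in the side view. The dropper bottle, timer, dishes and the purple and pink look-alikes had not visibly moved; in the last top view the arm hid the pink one and most of the scraper.

**Disagreements and uncertainty:**
- The top camera placed the first box about 4 mm off from the arm's reading in x. A relative check with the side camera agreed with the arm, so I stacked by the arm's readings.
- Two of the caps seem to be standing on edge against the near wall of the bin. They are inside it but not lying flat.

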